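# Change over the sorting dishes and set up the fern slab

### The job

Change over the sorting dishes: slide the dish holding the vertebra from the marker in front of the magnifier onto the free marker, put every fragment from the grey mat into the empty dish, and only then slide that dish onto the magnifier's marker. Slide the dishes along the table, never lift them; each must end up inside its marker's dark rim with its bones in it. Also lean the fossil slab, fern side out and long way up, in the middle of the wooden rest (foot behind the front strip, back on the block), let go of everything, and leave the other things on the table alone.

Things in the scene. Friction and masses are not known exactly. Their poses are not given: they have to be found in the camera images.
- dish_full: round aluminium dish, rim 130 mm, foot 120 mm across, 20 mm high, wall and floor 4 mm, 0.3 kg; steel bar handle 12 mm wide, 10 mm high, mid-height 29 mm above the table, from 66 to 136 mm from the dish centre along its own -x (roughly towards the robot). Origin: centre of underside. This one holds the vertebra at the start and stands on the magnifier's marker.
- dish_empty: round aluminium dish, rim 130 mm, foot 120 mm across, 20 mm high, wall and floor 4 mm, 0.3 kg; steel bar handle 12 mm wide, 10 mm high, mid-height 29 mm above the table, from 66 to 136 mm from the dish centre along its own -x (roughly towards the robot). Origin: centre of underside. This one is empty at the start and stands on the left or right marker.
- vertebra: brown vertebra, 64 mm across its side wings, 41 mm tall, 100 g, standing in dish_full. Origin: centre of its underside.
- magnifier: fixed brass magnifier and its round white marker with a dark rim, 160 mm across (white part 154 mm), printed on the table. Origin: its centre, on the table top. The stand is 115 mm beyond that centre along its own +x (away from the robot); the lens, 110 to 160 mm up, stays over 70 mm beyond the centre, so nothing hangs over the marker.
- ring_start: round white marker with a dark rim, 160 mm across (white part 154 mm), printed on the table. Origin: its centre, on the table top. dish_empty stands on it at the start. It lies left or right of the magnifier's marker.
- ring_free: round white marker with a dark rim, 160 mm across (white part 154 mm), printed on the table. Origin: its centre, on the table top. Nothing stands on it at the start; dish_full goes here. It lies on the other side of the magnifier's marker from ring_start.
- chunk0: brown fossil fragment, main block 24 (x) x 20 (y) x 22 (z) mm with rounded edges and a bump up to 8 mm high on top, 25 g; origin at the centre of the main block (11 mm above the mat as it starts, upright). It may tumble. Starts on the grey mat; two to four fragments are present.
- chunk1: brown fossil fragment, main block 24 (x) x 20 (y) x 22 (z) mm with rounded edges and a bump up to 8 mm high on top, 25 g; origin at the centre of the main block (11 mm above the mat as it starts, upright). It may tumble. Starts on the grey mat; two to four fragments are present.
- chunk2: brown fossil fragment, main block 24 (x) x 20 (y) x 22 (z) mm with rounded edges and a bump up to 8 mm high on top, 25 g; origin at the centre of the main block (11 mm above the mat as it starts, upright). It may tumble. Starts on the grey mat; two to four fragments are present.
- chunk3: brown fossil fragment, main block 24 (x) x 20 (y) x 22 (z) mm with rounded edges and a bump up to 8 mm high on top, 25 g; origin at the centre of the main block (11 mm above the mat as it starts, upright). It may tumble. Starts on the grey mat; two to four fragments are present.
- slab: flat grey-beige stone slab with a dark fern relief on its upper face, 110 (x) x 50 (y) x 14 (z) mm, 0.19 kg, lying flat, fern up, left or right of the dishes. Origin: centre of the underside (the plain face); z points out of the fern face. Either short end may be the foot.
- rest: fixed wooden rest beyond the dishes, left or right, turned sideways. Origin: on the table at the inner face of its strip, mid-width; x points from strip to block, z up. Strip: 8 mm high, x -14 to 0, 80 mm long in y. Block: 70 mm wide, 42 mm high, x 70 to 100 mm. A slab with foot at the strip and back on the block edge slopes 33 degrees, its underside centre at x 51, z 30 mm.
- vial: clear glass vial with black cap, 26 mm wide, 54 mm tall: leave alone. Origin: centre of the underside.
- jar: glue jar, 40 mm wide, 55 mm tall: leave alone. Origin: centre of the underside.
- spec_box: small open cardboard box, 60 x 50 x 22 mm, beyond the dishes on the other side from the rest: leave alone. Origin: centre of the underside.
- brush: brush 160 mm long lying near the robot: leave alone. Origin: at table height beneath its middle.

How it is judged:
By the outcome, as a careful person would: the job done as asked, in the order asked, and still so for the second after the job is handed in, with the robot touching nothing.
Of chunk0, chunk1, chunk2, chunk3 only 2 to 4 are there at a start; the rules pass over those that are not, and their reading is None.
At some moment in a run one of chunk0, chunk1, chunk2, chunk3 may be knocked a few centimetres aside while the robot is not near it.
Once in a run the grip may slacken for a moment while it holds something.
It also fails if it takes over 210 s, if anything falls off the work surface, if the arm or the gripper's body presses on something with over 40 N, if the wrist force passes 120 N, or if a joint passes its speed limit or range.

### The arm

A 7-joint arm with a two-finger parallel gripper is mounted at the origin on the work surface. World frame = base frame: x ahead of the robot, y to its left, z up, the work surface at z = 0. Lengths are in m, angles in rad, forces in N, time in s.
With the tool pointing down it reaches from about 0.4 to 0.85 m from the base axis. Payload 10.4 kg.
Tool frame: the origin (TCP) lies at the very end of the fingers, on their centre line; the grasp point (between the pads) lies 19 mm behind it; z points along the fingers, y is the line along which they close (so a half turn about z gives the same grasp; the last joint's range is limited). The gripper opens to 85 mm and grips with 20 to 120 N. Pads are 22 mm wide; open, the fingers measure 114 mm over their backs; the gripper's body (76 mm by 85 mm) begins 54 mm behind the grasp point. The pads swing forward as they close: fully open they stand 13 mm farther back than shut.
Start: joints at [1.267, 0.332, -0.065, 1.46, 0.022, 1.35, -0.088], TCP at [0.173, -0.601, 0.231] pointing down, gripper open.
Joint ranges: [-2.6, 2.6], [-0.5, 2.12], [-1.47, 1.34], [0.16, 2.42], [-1.27, 4.41], [0.06, 2.06], [-2.6, 2.6]. Speed limits (rad/s): [2.22, 2.22, 2.79, 2.79, 3.14, 3.14, 3.14].

### API

Orientations are given as a unit quaternion [x, y, z, w].
In Python, from workcell import * gives the robot as it stands. The module is installed in compiled form; this text tells all that it offers.
- The arm moves only by the tool carry_out, never from a script. Its argument "motion" is a list of rows, each an object with "xyz": the shift along the tool's x, y, z in m, a list of three; "angular": the turn, a rotation vector about the tool's x, y, z in degrees, a list of three. A call has 1 to 12 rows; each row is the pose to reach, as a shift and turn from the pose commanded when the call began, along the tool's axes at that moment; what a row does not reach only later rows make up. A row lasts 1/10 s, in which the tool goes at most 50 mm and 8.59 degrees, less where a joint would pass 70% of its speed; a pose out of reach is approached as far as the arm can. A call with a gripper value outside its range is refused whole. "hand" is the opening, from 0 (shut) to 1 (fully open), set as the call begins (left out, the last holds). The fingers move at their own pace and stop on an object; "grip_force" is the grip in N (left out, the last holds). Time passes only in rows, so rows that repeat a pose let the fingers close. It gives the time, the measured TCP pose, the force, the opening and the grip force at its end, in the units of the state.
- get_obs(): the state, without advancing time (a new reading comes with each control period).
- camera(name): name is "scene" or "side" or "wrist"; returns a dict with "img" (400x640x3 uint8, red, green, blue), "fx", "fy", "cx", "cy" (pixels), "extrinsics" (4x4, takes a point from camera to world coordinates). Camera axes: x right, y up, looking along -z (the intrinsics and any distortion apply to the point x, -y, -z); pixel columns grow to the right and rows downward; lengths in m; the calibration is good to about 2 mm. A picture is of the moment at which its call begins. There is no depth.
- hand_in(): hands the job in; it is judged then, once.
The state is a dict: "clock": time; "joint_pos": joint angles; "joint_velocities": joint speeds; "tau": joint torques, N m; "position": TCP position; "ee_rot": TCP orientation; "ft_force": force on the tool from outside, world axes, zero at the start; "torque": the same for the moment, N m; "grip_width": opening from 0.0 (shut) to 1.0 (fully open); "grasp_force": force on a finger pad.
Only numpy, scipy, OpenCV 4.12 (cv2) and the standard library are available. Lean on these libraries where they do the work, as an engineer would, in place of code of your own. Each camera call takes 0.05 s, during which the arm holds its last target. There are 200 camera calls.

## Working session

There is one attempt and no reset: what is moved stays moved. The work goes in short steps, Python scripts to look and compute and a tool call to move; the robot and the scene stay as the last step left them, time stands still between calls to the robot, and variables do not carry over. Pictures are saved under pics/ and viewed, at most 14 in all, crops included, and the job is handed in when it is done.

Besides the shell and the picture viewer there is one more tool, called after "Call:" by a JSON object that holds its "name" and its "arguments", one argument or row to a line. carry_out: Moves the arm, as the interface text tells. Its arguments: {"type":"object","properties":{"motion":{"type":"array"},"hand":{"type":"number"},"grip_force":{"type":"number"}},"required":["motion"]}

```bash
mkdir -p pics; ls
python3 - <<'E'
from workcell import *
import cv2,numpy as np
for n in ["scene","side"]:
    c=camera(n); cv2.imwrite(f"pics/{n}0.png",c["img"][:,:,::-1]); print(n,c["fx"],c["fy"],c["cx"],c["cy"],np.round(c["extrinsics"],4).tolist(),[k for k in c])
print(get_obs())
E
```

```text
pics
scene 371.3736345533912 371.3736345533912 319.1663048113943 197.05157094878592 [[-0.2131, -0.5575, 0.8023, 1.1495], [0.977, -0.1294, 0.1695, 0.1496], [0.0093, 0.82, 0.5723, 0.5314], [0.0, 0.0, 0.0, 1.0]] ['img', 'fx', 'fy', 'cx', 'cy', 'extrinsics']
side 362.2691651910481 362.2691651910481 315.04099248645616 192.83661154595904 [[0.9981, 0.0324, -0.0524, 0.4232], [-0.0611, 0.6304, -0.7739, -0.7357], [0.008, 0.7756, 0.6312, 0.6664], [0.0, 0.0, 0.0, 1.0]] ['img', 'fx', 'fy', 'cx', 'cy', 'extrinsics']
{'clock': 0.1, 'joint_pos': array([ 1.26742077,  0.33283474, -0.06466897,  1.46086332,  0.02163213,
        1.34990115, -0.08852123]), 'joint_velocities': array([-0.0009299 , -0.0006533 ,  0.00167159, -0.00194079,  0.00091172,
        0.00071731,  0.00050237]), 'tau': array([ 1.85390105e-03, -6.26743698e+01,  4.93724865e-02, -3.92431569e+01,
        1.63858559e-02,  6.93666530e-03,  3.67556993e-06]), 'position': array([ 0.17306287, -0.60020919,  0.23057629]), 'ee_rot': array([ 9.90163288e-01,  1.39915096e-01, -1.41129462e-04, -6.39949154e-04]), 'ft_force': array([0.49090169, 0.2197423 , 0.56690903]), 'torque': array([-0.02482117, -0.01157124,  0.08739607]), 'grasp_force': 0.0, 'grip_width': 0.9985728171429362}
```

View pics/scene0.png

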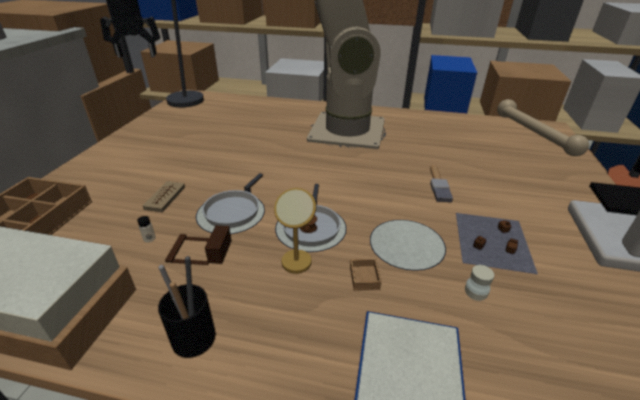

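View pics/side0.png

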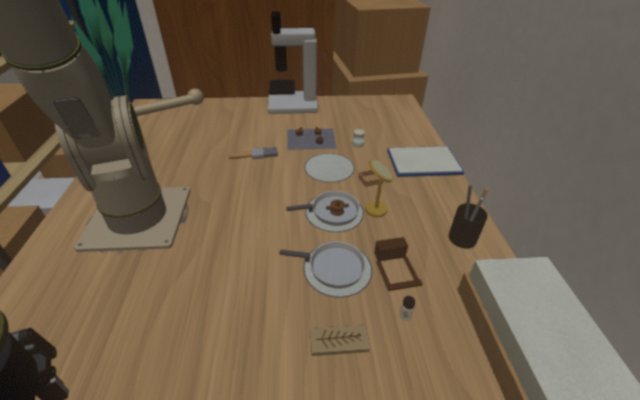

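The scene view shows the empty dish (230,212), full dish (310,228), free marker (407,244), three fragments on the mat (505,226; 480,243; 512,246), slab (165,195), rest (200,245), vial (147,228) and jar (480,282). The side view agrees with this: slab (340,339), rest (397,262).

```bash
cat > h.py <<'E'
import numpy as np, cv2
from scipy.spatial.transform import Rotation as R
from workcell import *
def ray(c,uv):
    uv=np.atleast_2d(np.asarray(uv,float))
    d=np.c_[(uv[:,0]-c["cx"])/c["fx"],-(uv[:,1]-c["cy"])/c["fy"],-np.ones(len(uv))]
    E=c["extrinsics"]; return E[:3,3],d@E[:3,:3].T
def cast(c,uv,z):
    o,d=ray(c,uv); return o+d*((z-o[2])/d[:,2])[:,None]
def proj(c,P):
    E=c["extrinsics"]; q=(np.atleast_2d(P)-E[:3,3])@E[:3,:3]
    return np.c_[c["cx"]+c["fx"]*q[:,0]/-q[:,2],c["cy"]-c["fy"]*q[:,1]/-q[:,2]]
def snap(n,f=None):
    c=camera(n)
    if f: cv2.imwrite(f"pics/{f}.png",c["img"][:,:,::-1])
    return c
def delta(P,yaw=None,tilt=None,o=None):
    """tool-frame shift to P and rotvec(deg) to tool-down with tool y-axis at world angle yaw (deg)"""
    o=o or get_obs(); T=R.from_quat(o["ee_rot"]); s=T.inv().apply(np.asarray(P)-o["position"])
    if yaw is None: return s.round(4),None
    best=None
    for a in (yaw,yaw+180):
        a=np.radians(a); y=np.array([np.cos(a),np.sin(a),0]); z=np.array([0,0,-1.]); G=R.from_matrix(np.c_[np.cross(y,z),y,z])
        r=(T.inv()*G).as_rotvec(degrees=True)
        if best is None or np.linalg.norm(r)<np.linalg.norm(best): best=r
    return s.round(4),best.round(1)
E
python3 - <<'E'
from h import *
P={"scene":{"dE":(230,212),"dF":(310,228),"free":(407,244),"c0":(505,226),"c1":(480,243),"c2":(512,246),"slab":(165,195),"h1tip":(261,177),"h2tip":(317,187),"vial":(148,238),"jar":(480,294)},
"side":{"dE":(338,268),"dF":(335,211),"free":(330,167),"c0":(299,131),"c1":(319,139),"c2":(318,130),"slab":(340,339),"h1tip":(283,253),"h2tip":(290,208),"vial":(407,313)}}
for n in P:
    c=camera(n)
    for k,u in P[n].items():
        z={'d':.015,'c':.015,'h':.03,'s':.014}.get(k[0],0); print(n,k,cast(c,u,z)[0].round(3))
E
```

```text
scene dE [ 0.53  -0.19   0.015]
scene dF [0.545 0.002 0.015]
scene free [0.532 0.211 0.   ]
scene c0 [0.442 0.419 0.015]
scene c1 [0.513 0.357 0.015]
scene c2 [0.508 0.421 0.015]
scene slab [ 0.501 -0.372  0.014]
scene h1tip [ 0.393 -0.163  0.03 ]
scene h2tip [ 0.406 -0.013  0.03 ]
scene vial [ 0.637 -0.333  0.   ]
scene jar [0.641 0.345 0.   ]
side dE [ 0.513 -0.21   0.015]
side dF [ 0.526 -0.017  0.015]
side free [0.534 0.21  0.   ]
side c0 [0.441 0.418 0.015]
side c1 [0.509 0.359 0.015]
side c2 [0.51  0.422 0.015]
side slab [ 0.498 -0.379  0.014]
side h1tip [ 0.389 -0.171  0.03 ]
side h2tip [ 0.406 -0.015  0.03 ]
side vial [ 0.645 -0.323  0.   ]
```

Run:
```python
from h import *
print(delta([.46,-.33,.28],90))
c=camera("wrist");E=c["extrinsics"];o=get_obs();T=R.from_quat(o["ee_rot"])
print(T.inv().apply(E[:3,3]-o["position"]),T.inv().apply(-E[:3,2]),c["fx"],c["cx"],c["cy"])
```

```text
(array([ 0.3505, -0.1803, -0.049 ]), array([-0. ,  0. , 16.1]))
[ 0.07379953 -0.00052663 -0.14204596] [-0.29568814  0.00150382  0.95528334] 288.7373440963048 321.4962343311264 202.74690520511334
```

Call:
{"name": "carry_out", "arguments": {
  "motion": [
    {"xyz": [0.35, -0.18, -0.05], "angular": [0, 0, 16]},
    {"xyz": [0.35, -0.18, -0.05], "angular": [0, 0, 16]},
    {"xyz": [0.35, -0.18, -0.05], "angular": [0, 0, 16]},
    {"xyz": [0.35, -0.18, -0.05], "angular": [0, 0, 16]},
    {"xyz": [0.35, -0.18, -0.05], "angular": [0, 0, 16]},
    {"xyz": [0.35, -0.18, -0.05], "angular": [0, 0, 16]},
    {"xyz": [0.35, -0.18, -0.05], "angular": [0, 0, 16]},
    {"xyz": [0.35, -0.18, -0.05], "angular": [0, 0, 16]},
    {"xyz": [0.35, -0.18, -0.05], "angular": [0, 0, 16]},
    {"xyz": [0.35, -0.18, -0.05], "angular": [0, 0, 16]},
    {"xyz": [0.35, -0.18, -0.05], "angular": [0, 0, 16]},
    {"xyz": [0.35, -0.18, -0.05], "angular": [0, 0, 16]}
  ]
}}

```text
clock: 1.45
position: [0.4585, -0.3319, 0.2811]
ee_rot: [1.0, -0.0, -0.0, 0.0]
ft_force: [-0.2, -0.3, -0.3]
grip_width: 1.007
grasp_force: 0.0
```

Run:
```python
from h import *
c=snap("wrist","w1");o=get_obs();print(o["position"],o["ee_rot"],o["clock"])
```

```text
[ 0.45858943 -0.33176999  0.28115259] [ 9.99999876e-01 -4.33436877e-04 -2.34093987e-04  7.74984532e-05] 1.5
```

View pics/w1.png

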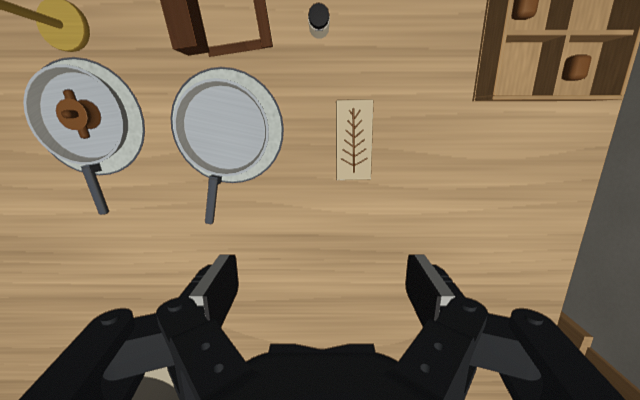

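The wrist view shows the slab at (355,140) with its long axis along x, the empty dish on its marker at (228,125), the full dish at (85,115), the vial (319,20) and the rest partly visible, with its block on the left (+y) and its strip on the right.

```bash
cat >> h.py <<'E'
def slabpose(c,box):
    x0,y0,x1,y1=box; h=cv2.cvtColor(c["img"],cv2.COLOR_RGB2HSV)[y0:y1,x0:x1]
    return h
E
python3 - <<'E'
from h import *
c=camera("wrist"); h=cv2.cvtColor(c["img"],cv2.COLOR_RGB2HSV)
print(h[110,340],h[170,345],h[140,320],h[140,390],h[150,330])
m=(h[:,:,1]<75)&(h[:,:,2]>150); m=m.astype(np.uint8)*255; m[:, :325]=0;m[:,385:]=0;m[:90]=0;m[195:]=0
m=cv2.morphologyEx(m,cv2.MORPH_CLOSE,np.ones((7,7)))
cs=max(cv2.findContours(m,0,2)[0],key=cv2.contourArea)
W=cast(c,cs[:,0,:]+0.0,.014)[:,:2]
print(cv2.boundingRect(cs),[np.round(v,4) for v in cv2.minAreaRect((W*1000).astype(np.float32))])
E
```

```text
[ 20  62 192] [ 20  63 193] [ 17  95 169] [ 17  96 170] [ 17  97 166]
(337, 100, 36, 80) [array([ 495.62  , -377.9796]), array([108.2804,  47.9088]), np.float64(0.8942)]
```

Call:
{"name": "carry_out", "arguments": {
  "motion": [
    {"xyz": [0.05, -0.05, 0], "angular": [0, 0, 0]},
    {"xyz": [0.1, -0.06, 0], "angular": [0, 0, 0]},
    {"xyz": [0.1, -0.06, 0], "angular": [0, 0, 0]},
    {"xyz": [0.1, -0.06, 0], "angular": [0, 0, 0]},
    {"xyz": [0.1, -0.06, 0], "angular": [0, 0, 0]}
  ]
}}

```text
clock: 2.05
position: [0.5591, -0.2711, 0.281]
ee_rot: [1.0, 0.0, -0.0, 0.0]
ft_force: [-1.0, -0.0, -0.0]
grip_width: 1.0
grasp_force: 0.0
```

Run:
```python
from h import *
c=snap("wrist","w2"); im=c["img"][:,:,::-1]
cv2.imwrite("pics/w2c.png",cv2.resize(im[0:200,60:360],None,fx=2.6,fy=2.6,interpolation=cv2.INTER_CUBIC))
h=cv2.cvtColor(c["img"],cv2.COLOR_RGB2HSV)
m=((h[:,:,1]<60)&(h[:,:,2]>130)).astype(np.uint8)*255
np.save("w2.npy",c,allow_pickle=True)
```

```text
(no output)
```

View pics/w2c.png

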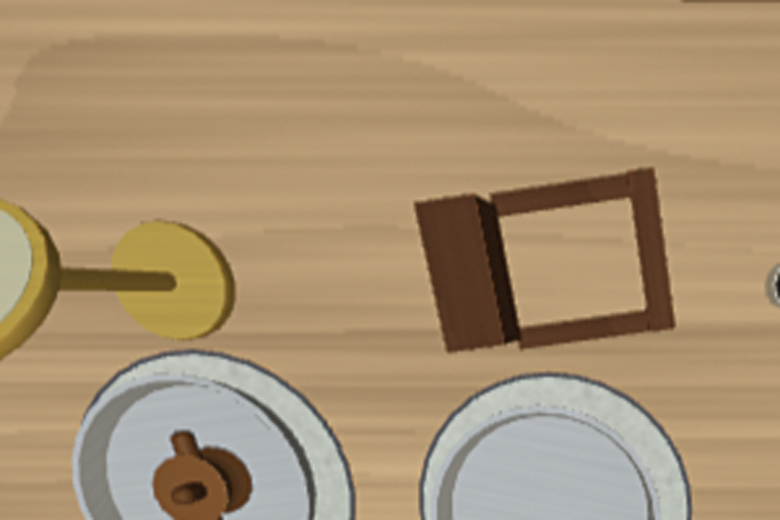

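The crop shows the rest: strip outer corners (655,168) and (675,328), block top corners (415,202), (475,195), (505,345) and (447,352). The magnifier foot is at (172,282) and the vial is at the right edge.

Run:
```python
from h import *
c=np.load("w2.npy",allow_pickle=True).item()
f=lambda p:np.array(p)/2.6+[60,0]
S=cast(c,f([(655,168),(675,328)]),.008)[:,:2]; B=cast(c,f([(415,202),(475,195),(505,345),(447,352)]),.042)[:,:2]
print(S.round(4),B.round(4))
yd=S[0]-S[1]; print("strip len",np.linalg.norm(yd),"ang",np.degrees(np.arctan2(*yd[::-1])))
for a,b in((1,2),(0,3)): d=B[a]-B[b]; print("block",np.linalg.norm(d),np.degrees(np.arctan2(*d[::-1])))
for a,b in((0,1),(3,2)): d=B[a]-B[b]; print("block x",np.linalg.norm(d),np.degrees(np.arctan2(*d[::-1])))
X=(B.mean(0)-S.mean(0));print("S->B",np.linalg.norm(X),"exp 99", np.degrees(np.arctan2(*X[::-1])))
u=X/np.linalg.norm(X); print("origin",S.mean(0)+.014*u,B.mean(0)-.085*u)
h=cv2.cvtColor(c["img"],cv2.COLOR_RGB2HSV)
print(h[195,252:335:4].tolist())
```

```text
[[ 0.6939 -0.259 ]
 [ 0.6158 -0.269 ]] [[ 0.6742 -0.1475]
 [ 0.6772 -0.1758]
 [ 0.609  -0.1852]
 [ 0.6056 -0.1562]]
strip len 0.07865102458813059 ang 7.340159441005807
block 0.06886410180648922 7.853649860095569
block 0.06913064054174373 7.303195765698247
block x 0.02849215619068018 96.17677572771856
block x 0.029149680234051435 96.73239321553969
S->B 0.09874159234938429 exp 99 97.77645951591838
origin [ 0.6529573  -0.25012638] [ 0.65299227 -0.25038241]
[[101, 11, 186], [101, 11, 186], [99, 10, 185], [99, 10, 185], [99, 10, 184], [101, 11, 187], [99, 10, 185], [99, 10, 184], [101, 11, 184], [99, 10, 183], [101, 11, 184], [101, 11, 185], [101, 11, 183], [101, 11, 182], [98, 11, 186], [100, 12, 184], [49, 10, 195], [53, 11, 189], [94, 15, 122], [17, 94, 185], [17, 93, 184]]
```

Run:
```python
from h import *
o=get_obs(); print(o["joint_pos"].round(2),o["position"]); print(delta([.4955,-.378,.08],90.9),delta([.4955,-.378,.004],90.9))
```

```text
[ 0.64  0.33 -0.34  1.38  0.11  1.46 -1.27] [ 0.55862706 -0.2716542   0.28122212]
(array([-0.063 ,  0.1063,  0.2013]), array([ 0. ,  0. , -0.9])) (array([-0.063 ,  0.1062,  0.2773]), array([ 0. ,  0. , -0.9]))
```

Call:
{"name": "carry_out", "arguments": {
  "motion": [
    {"xyz": [-0.03, 0.05, 0.05], "angular": [0, 0, -0.9]},
    {"xyz": [-0.063, 0.106, 0.1], "angular": [0, 0, -0.9]},
    {"xyz": [-0.063, 0.106, 0.16], "angular": [0, 0, -0.9]},
    {"xyz": [-0.063, 0.106, 0.2], "angular": [0, 0, -0.9]},
    {"xyz": [-0.063, 0.106, 0.22], "angular": [0, 0, -0.9]},
    {"xyz": [-0.063, 0.106, 0.25], "angular": [0, 0, -0.9]},
    {"xyz": [-0.063, 0.106, 0.265], "angular": [0, 0, -0.9]},
    {"xyz": [-0.063, 0.106, 0.272], "angular": [0, 0, -0.9]},
    {"xyz": [-0.063, 0.106, 0.276], "angular": [0, 0, -0.9]},
    {"xyz": [-0.063, 0.106, 0.276], "angular": [0, 0, -0.9]}
  ],
  "hand": 0.85
}}

```text
clock: 3.1
position: [0.4978, -0.3771, 0.0071]
ee_rot: [1.0, 0.009, 0.001, 0.001]
ft_force: [0.1, -0.1, 0.0]
grip_width: 0.854
grasp_force: 0.0
```

Run:
```python
from h import *
c=snap("wrist","w3"); print(delta([.4955,-.378,.004],90.9))
```

```text
(array([-0.0024,  0.0008,  0.0033]), array([ 0.1, -0.1,  0.1]))
```

View pics/w3.png

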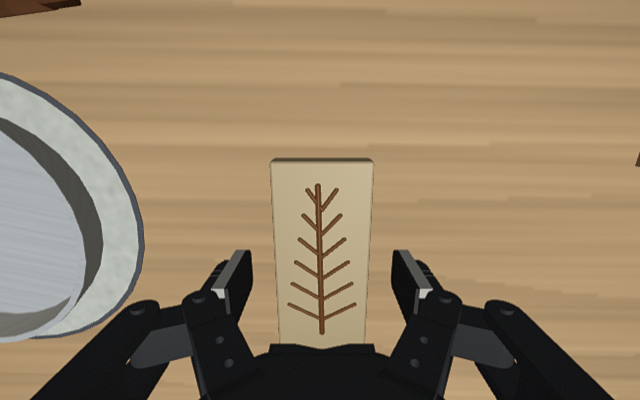

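The fingers stand either side of the slab, with pads at (240,270) and (403,270) and the slab between them. Closing now.

Call:
{"name": "carry_out", "arguments": {
  "motion": [
    {"xyz": [-0.002, 0.001, 0.003], "angular": [0, 0, 0]},
    {"xyz": [-0.002, 0.001, 0.003], "angular": [0, 0, 0]},
    {"xyz": [-0.002, 0.001, 0.003], "angular": [0, 0, 0]},
    {"xyz": [-0.002, 0.001, 0.003], "angular": [0, 0, 0]},
    {"xyz": [-0.002, 0.001, 0.003], "angular": [0, 0, 0]},
    {"xyz": [-0.002, 0.001, 0.003], "angular": [0, 0, 0]},
    {"xyz": [-0.002, 0.001, 0.003], "angular": [0, 0, 0]},
    {"xyz": [-0.002, 0.001, 0.003], "angular": [0, 0, 0]}
  ],
  "hand": 0,
  "grip_force": 60
}}

```text
clock: 3.95
position: [0.495, -0.3783, 0.0035]
ee_rot: [1.0, 0.008, 0.0, 0.001]
ft_force: [-2.1, -0.1, 5.7]
grip_width: 0.561
grasp_force: 62.6
```

Call:
{"name": "carry_out", "arguments": {
  "motion": [
    {"xyz": [0, 0, -0.02], "angular": [0, 0, 0]},
    {"xyz": [0, 0, -0.05], "angular": [0, 0, 0]},
    {"xyz": [0, 0, -0.09], "angular": [0, 0, 0]},
    {"xyz": [0, 0, -0.13], "angular": [0, 0, 0]},
    {"xyz": [0, 0, -0.16], "angular": [0, 0, 0]},
    {"xyz": [0, 0, -0.16], "angular": [0, 0, 0]}
  ]
}}

```text
clock: 4.55
position: [0.4966, -0.3788, 0.1676]
ee_rot: [1.0, 0.009, 0.003, 0.002]
ft_force: [0.7, 0.1, -2.0]
grip_width: 0.562
grasp_force: 62.8
```

Run:
```python
from h import *
c=snap("side","s1");o=get_obs();p=o["position"];uv=proj(c,p)[0].astype(int);print(uv,o)
x,y=uv;cv2.imwrite("pics/s1c.png",cv2.resize(c["img"][max(0,y-70):y+50,max(0,x-90):x+90,::-1],None,fx=4,fy=4))
```

```text
[343 290] {'clock': 4.6, 'joint_pos': array([ 0.80261634,  0.38400124, -0.28592146,  1.54406948,  0.1131608 ,
        1.22566947, -1.05509929]), 'joint_velocities': array([-0.00031764,  0.04138535,  0.00454486,  0.05663605,  0.00356443,
       -0.01901318, -0.00288028]), 'tau': array([ 4.68851533e-02, -6.80391169e+01, -3.56640995e+00, -4.08660650e+01,
       -4.28480515e-02,  3.45586343e-01,  4.76970803e-02]), 'position': array([ 0.49559199, -0.37818783,  0.16461284]), 'ee_rot': array([0.999961  , 0.00859013, 0.00157892, 0.00131001]), 'ft_force': array([-0.32013526,  0.83368322, -3.41380727]), 'torque': array([-0.01351086,  0.00086908, -0.00535005]), 'grasp_force': 62.825961112976074, 'grip_width': 0.5682522248537207}
```

View pics/s1c.png

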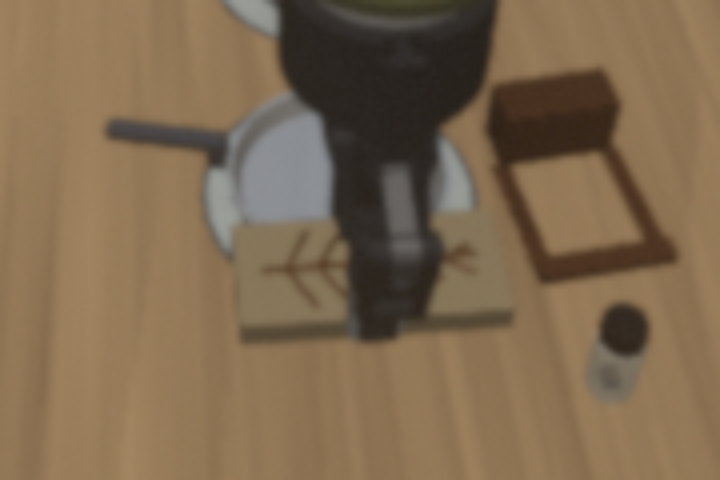

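Run:
```python
from h import *
o=get_obs();T=R.from_quat(o["ee_rot"])
a=np.radians(97.4);xr=np.array([np.cos(a),np.sin(a),0]);up=np.array([0,0,1.])
for t in (33,):
    t=np.radians(t);X=np.cos(t)*xr+np.sin(t)*up;Z=np.sin(t)*xr-np.cos(t)*up;G=R.from_matrix(np.c_[X,np.cross(Z,X),Z])
    rv=(T.inv()*G).as_rotvec(degrees=True)
    C=np.array([.653,-.250,0])+.052*xr+.030*up-.0035*Z
    print("rot",rv.round(1),"final",C.round(4),"pre shift now",T.inv().apply(C+[0,0,.09]-o["position"]).round(4), "down in tool",(G.inv().apply([0,0,-.01])).round(5))
```

```text
rot [ 27.9  24.7 -93.4] final [ 0.6465 -0.2003  0.0329] pre shift now [ 0.1539 -0.1754  0.0417] down in tool [-0.00545 -0.       0.00839]
```

Call:
{"name": "carry_out", "arguments": {
  "motion": [
    {"xyz": [0.02, -0.02, 0], "angular": [2.3, 2, -7.8]},
    {"xyz": [0.04, -0.04, 0], "angular": [4.6, 4.1, -15.5]},
    {"xyz": [0.06, -0.06, 0], "angular": [7, 6.2, -23.3]},
    {"xyz": [0.08, -0.08, 0], "angular": [9.3, 8.2, -31]},
    {"xyz": [0.1, -0.1, 0], "angular": [11.6, 10.3, -38.8]},
    {"xyz": [0.12, -0.13, 0], "angular": [14, 12.4, -46.7]},
    {"xyz": [0.14, -0.15, 0], "angular": [16.3, 14.4, -54.5]},
    {"xyz": [0.154, -0.175, 0], "angular": [18.6, 16.5, -62.3]},
    {"xyz": [0.154, -0.175, 0.02], "angular": [21, 18.5, -70]},
    {"xyz": [0.154, -0.175, 0.042], "angular": [23.3, 20.6, -77.8]},
    {"xyz": [0.154, -0.175, 0.042], "angular": [25.6, 22.6, -85.6]},
    {"xyz": [0.154, -0.175, 0.042], "angular": [27.9, 24.7, -93.4]}
  ]
}}

```text
clock: 5.8
position: [0.6442, -0.2001, 0.1173]
ee_rot: [0.631, 0.721, 0.187, -0.217]
ft_force: [-0.3, 0.5, -2.3]
grip_width: 0.566
grasp_force: 62.8
```

Call:
{"name": "carry_out", "arguments": {
  "motion": [
    {"xyz": [0, 0, 0], "angular": [0, 0, 0]},
    {"xyz": [0, 0, 0], "angular": [0, 0, 0]}
  ]
}}

```text
clock: 6.0
position: [0.6455, -0.1995, 0.1189]
ee_rot: [0.634, 0.718, 0.187, -0.216]
ft_force: [-0.0, 0.2, -2.0]
grip_width: 0.564
grasp_force: 62.8
```

Run:
```python
from h import *
o=get_obs();T=R.from_quat(o["ee_rot"]);G=T.as_matrix();print(G.round(3),o["position"],o["joint_pos"].round(2),o["grip_width"])
print("to final",T.inv().apply(np.array([.6465,-.2003,.0329])-o["position"]).round(4))
c=snap("side","s2");im=c["img"];cv2.imwrite("pics/s2c.png",cv2.resize(im[180:340,300:480,::-1],None,fx=3.7,fy=3.7))
```

```text
[[-0.102  0.992 -0.073]
 [ 0.831  0.125  0.542]
 [ 0.547 -0.005 -0.837]] [ 0.64549081 -0.19951545  0.11889608] [ 0.84  0.88 -0.7   1.13 -0.01  1.53  0.41] 0.5636339826326038
to final [-0.0478  0.0014  0.0715]
```

View pics/s2c.png

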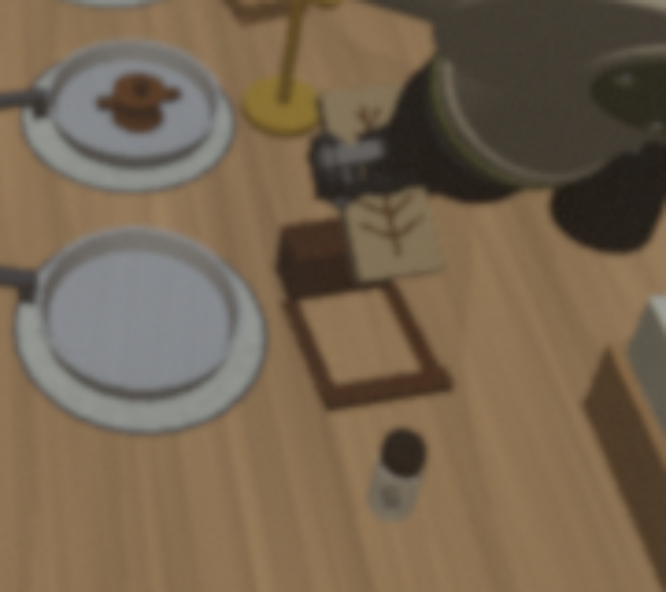

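The slab is held tilted above the rest, fern side out. Lowering.

Call:
{"name": "carry_out", "arguments": {
  "motion": [
    {"xyz": [-0.016, 0.0015, 0.024], "angular": [0, 0, 0]},
    {"xyz": [-0.032, 0.0015, 0.048], "angular": [0, 0, 0]},
    {"xyz": [-0.04, 0.0015, 0.06], "angular": [0, 0, 0]},
    {"xyz": [-0.044, 0.0015, 0.066], "angular": [0, 0, 0]},
    {"xyz": [-0.046, 0.0015, 0.069], "angular": [0, 0, 0]},
    {"xyz": [-0.047, 0.0015, 0.07], "angular": [0, 0, 0]},
    {"xyz": [-0.047, 0.0015, 0.07], "angular": [0, 0, 0]}
  ]
}}

```text
clock: 6.75
position: [0.6476, -0.2011, 0.037]
ee_rot: [0.633, 0.72, 0.187, -0.214]
ft_force: [0.3, -0.2, -1.8]
grip_width: 0.564
grasp_force: 62.8
```

Run:
```python
from h import *
o=get_obs();T=R.from_quat(o["ee_rot"]);print(o["position"],o["ft_force"],o["torque"])
print("to final",T.inv().apply(np.array([.6465,-.2003,.0329])-o["position"]).round(4))
c=snap("scene","sc2");im=c["img"];cv2.imwrite("pics/sc2c.png",cv2.resize(im[180:290,130:290,::-1],None,fx=4,fy=4))
```

```text
[ 0.64759057 -0.20109965  0.037038  ] [ 0.30836002 -0.18523638 -1.83471027] [-0.79307399 -0.14099364 -0.03844531]
to final [-0.0015 -0.001   0.004 ]
```

View pics/sc2c.png

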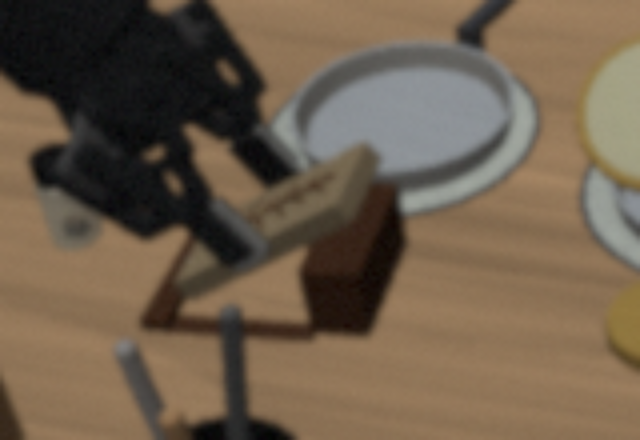

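The slab hovers a few mm above the rest with its foot behind the strip.

Call:
{"name": "carry_out", "arguments": {
  "motion": [
    {"xyz": [-0.001, -0.0005, 0.002], "angular": [0, 0, 0]},
    {"xyz": [-0.0015, -0.001, 0.003], "angular": [0, 0, 0]},
    {"xyz": [-0.002, -0.001, 0.004], "angular": [0, 0, 0]},
    {"xyz": [-0.002, -0.001, 0.004], "angular": [0, 0, 0]}
  ]
}}

```text
clock: 7.2
position: [0.6461, -0.2006, 0.0321]
ee_rot: [0.633, 0.72, 0.187, -0.215]
ft_force: [-2.4, -0.8, 3.3]
grip_width: 0.561
grasp_force: 63.3
```

Light contact. Opening slightly, then retreating along the tool axis.

Call:
{"name": "carry_out", "arguments": {
  "motion": [
    {"xyz": [0, 0, 0], "angular": [0, 0, 0]},
    {"xyz": [0, 0, 0], "angular": [0, 0, 0]},
    {"xyz": [0, 0, 0], "angular": [0, 0, 0]},
    {"xyz": [0, 0, 0], "angular": [0, 0, 0]},
    {"xyz": [0, 0, -0.015], "angular": [0, 0, 0]},
    {"xyz": [0, 0, -0.04], "angular": [0, 0, 0]},
    {"xyz": [0, 0, -0.08], "angular": [0, 0, 0]},
    {"xyz": [0, 0, -0.12], "angular": [0, 0, 0]},
    {"xyz": [0, 0, -0.16], "angular": [0, 0, 0]},
    {"xyz": [0, 0, -0.2], "angular": [0, 0, 0]},
    {"xyz": [0, 0, -0.2], "angular": [0, 0, 0]}
  ],
  "hand": 0.75
}}

```text
clock: 8.3
position: [0.6615, -0.3132, 0.2054]
ee_rot: [0.634, 0.72, 0.188, -0.21]
ft_force: [0.2, 0.2, 0.3]
grip_width: 0.752
grasp_force: 0.0
```

Run:
```python
from h import *
c=camera("scene");d=camera("side")
a=cv2.resize(c["img"][180:290,130:290,::-1],(640,440))
b=cv2.resize(d["img"][180:320,300:480,::-1],(640,498))[:160] 
w=camera("wrist")
cv2.imwrite("pics/p3.png",cv2.resize(np.hstack([a,cv2.resize(d["img"][220:310,360:450,::-1],(440,440))]),(800,326)))
o=get_obs(); print(delta([.42,-.02,.2],90),o["joint_pos"].round(2),o["position"])
```

```text
(array([ 0.266 , -0.2013,  0.1731]), array([ 23.7, -27.2, -80.1])) [ 0.81  0.98 -0.65  0.72  0.02  1.84  0.46] [ 0.66056258 -0.30871216  0.19912499]
```

View pics/p3.png

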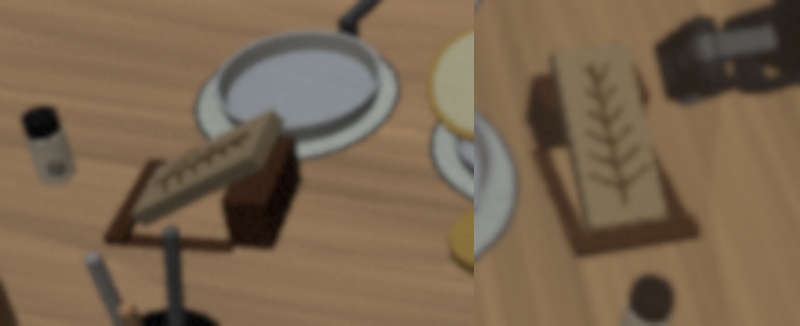

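The slab leans in the rest, centred, fern out, foot behind the strip. Next I'll look at the dishes and fragments.

Run:
```python
from h import *
print(delta([.42,.12,.30],90))
```

```text
(array([ 0.4369, -0.1835,  0.1652]), array([ 23.7, -27.2, -80.1]))
```

Run:
```python
from h import *
print(delta([.50,.12,.30],90))
```

```text
(array([ 0.4284, -0.1041,  0.1594]), array([ 23.7, -27.2, -80.1]))
```

Call:
{"name": "carry_out", "arguments": {
  "motion": [
    {"xyz": [0.027, 0, -0.042], "angular": [2, -2.3, -6.7]},
    {"xyz": [0.055, 0, -0.084], "angular": [4, -4.5, -13.4]},
    {"xyz": [0.09, -0.01, -0.084], "angular": [6, -6.8, -20]},
    {"xyz": [0.13, -0.02, -0.07], "angular": [8, -9, -26.7]},
    {"xyz": [0.17, -0.03, -0.05], "angular": [10, -11.3, -33.4]},
    {"xyz": [0.21, -0.04, -0.02], "angular": [12, -13.6, -40]},
    {"xyz": [0.25, -0.05, 0.01], "angular": [14, -16, -46.7]},
    {"xyz": [0.29, -0.06, 0.04], "angular": [16, -18.2, -53.4]},
    {"xyz": [0.33, -0.08, 0.08], "angular": [18, -20.4, -60]},
    {"xyz": [0.37, -0.09, 0.12], "angular": [20, -22.7, -66.8]},
    {"xyz": [0.4, -0.1, 0.14], "angular": [22, -25, -73.5]},
    {"xyz": [0.428, -0.104, 0.159], "angular": [23.7, -27.2, -80.1]}
  ],
  "hand": 0.4
}}

```text
clock: 9.65
position: [0.4975, 0.122, 0.2986]
ee_rot: [-0.003, 1.0, -0.001, -0.001]
ft_force: [1.4, 0.0, 0.4]
grip_width: 0.4
grasp_force: 0.0
```

Call:
{"name": "carry_out", "arguments": {
  "motion": [
    {"xyz": [0, 0, 0], "angular": [0, 0, 0]},
    {"xyz": [0, 0, 0], "angular": [0, 0, 0]},
    {"xyz": [0, 0, 0], "angular": [0, 0, 0]}
  ]
}}

```text
clock: 9.95
position: [0.5002, 0.1181, 0.2993]
ee_rot: [0.002, 1.0, -0.0, -0.001]
ft_force: [-0.9, 0.1, 0.1]
grip_width: 0.402
grasp_force: 0.0
```

Run:
```python
from h import *
c=snap("wrist","w5");np.save("w5.npy",c,allow_pickle=True);o=get_obs();print(o["joint_pos"].round(2),o["position"],o["ee_rot"].round(3),o["clock"])
```

```text
[ 0.57  0.15 -0.97  1.6   0.13  1.46  1.15] [0.50049313 0.11781259 0.2993433 ] [ 0.002  1.     0.    -0.001] 10.0
```

View pics/w5.png

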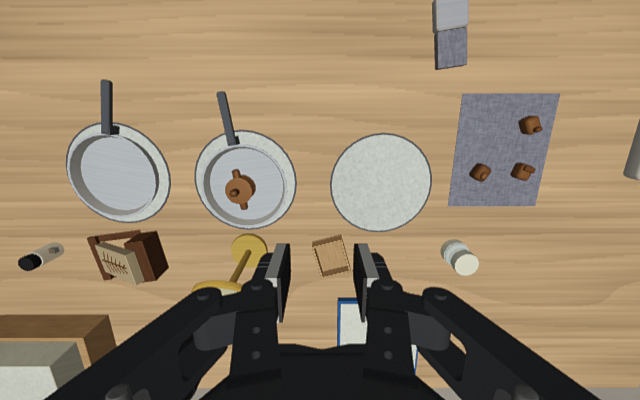

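The view shows the empty dish (118,172) with its handle at (107,107), the full dish (245,180) with its handle at (228,118), the free ring (381,182), three fragments on the mat at (530,125), (481,172) and (523,172), and the slab in the rest at the lower left.

```bash
cat >> h.py <<'E'
from scipy.optimize import least_squares
def ring(c,box,rad=.0785):
    x0,y0,x1,y1=box; h=cv2.cvtColor(c["img"],cv2.COLOR_RGB2HSV)
    m=np.zeros(h.shape[:2],np.uint8); m[y0:y1,x0:x1]=((h[:,:,1]<60)&(h[:,:,2]>135))[y0:y1,x0:x1]*255
    k=max(cv2.findContours(m,0,1)[0],key=cv2.contourArea); W=cast(c,cv2.convexHull(k)[:,0].astype(float) if 0 else k[:,0].astype(float),0)[:,:2]
    f=lambda p:np.hypot(*(W-p[:2]).T)-p[2]
    s=least_squares(f,[*W.mean(0),.077],loss="soft_l1",f_scale=.001); return s.x
def handle(c,box,z=.034):
    x0,y0,x1,y1=box; h=cv2.cvtColor(c["img"],cv2.COLOR_RGB2HSV)
    m=np.zeros(h.shape[:2],np.uint8); m[y0:y1,x0:x1]=(h[:,:,2]<105)[y0:y1,x0:x1]*255
    k=max(cv2.findContours(m,0,1)[0],key=cv2.contourArea)
    W=cast(c,k[:,0].astype(float),z)[:,:2]; r=cv2.minAreaRect((W*1000).astype(np.float32))
    b=cv2.boxPoints(r)/1000; L=sorted([(np.linalg.norm(b[i]-b[(i+1)%4]),i) for i in range(4)]); 
    e=sorted([ (b[i]+b[(i+1)%4])/2 for _,i in L[:2]],key=lambda p:p[0]) # tip (small x), root
    d=(e[1]-e[0])/np.linalg.norm(e[1]-e[0])
    return dict(tip=e[0].round(4),root=e[1].round(4),len=np.round(max(r[1])),wid=np.round(min(r[1])),ang=np.degrees(np.arctan2(d[1],d[0])).round(1),centre=(e[0]+.136*d).round(4),grip=(e[0]+.030*d).round(4))
E
python3 - <<'E'
from h import *
c=np.load("w5.npy",allow_pickle=True).item()
for b in((50,105,185,235),(185,115,310,240),(320,120,445,240)): print(ring(c,b).round(4))
print(handle(c,(95,70,125,128)));print(handle(c,(205,80,245,135)))
E
```

```text
[ 0.5142 -0.1976  0.0753]
[ 0.5252 -0.0021  0.0764]
[0.5298 0.2097 0.0765]
{'tip': array([ 0.3829, -0.1554], dtype=float32), 'root': array([ 0.4422, -0.1779], dtype=float32), 'len': np.float64(63.0), 'wid': np.float64(30.0), 'ang': np.float32(-20.8), 'centre': array([ 0.5101, -0.2036], dtype=float32), 'grip': array([ 0.411, -0.166], dtype=float32)}
{'tip': array([ 0.3954, -0.0098], dtype=float32), 'root': array([ 0.4496, -0.0096], dtype=float32), 'len': np.float64(54.0), 'wid': np.float64(22.0), 'ang': np.float32(0.2), 'centre': array([ 0.5313, -0.0094], dtype=float32), 'grip': array([ 0.4254, -0.0097], dtype=float32)}
```

Run:
```python
from h import *
c=np.load("w5.npy",allow_pickle=True).item();h=cv2.cvtColor(c["img"],cv2.COLOR_RGB2HSV);v=h[:,:,2]
for x0,x1,r0,r1 in((92,130,76,140),(208,250,88,150)):
    for r in range(r0,r1,4):
        k=np.where(v[r,x0:x1]<105)[0]+x0; print(r,(k.min(),k.max(),v[r,k].tolist()) if len(k) else None)
```

```text
76 None
80 (np.int64(102), np.int64(106), [87, 83, 85, 86, 96])
84 (np.int64(101), np.int64(112), [90, 90, 92, 91, 90, 91, 86, 80, 56, 31, 28, 97])
88 (np.int64(101), np.int64(112), [90, 91, 92, 92, 90, 91, 87, 81, 56, 34, 30, 99])
92 (np.int64(101), np.int64(112), [90, 92, 91, 91, 90, 91, 87, 80, 54, 30, 30, 98])
96 (np.int64(101), np.int64(112), [90, 91, 92, 90, 89, 92, 87, 79, 52, 32, 31, 94])
100 (np.int64(101), np.int64(112), [90, 92, 93, 91, 90, 91, 86, 80, 53, 33, 31, 91])
104 (np.int64(101), np.int64(112), [89, 92, 92, 91, 91, 90, 86, 78, 52, 32, 30, 98])
108 (np.int64(101), np.int64(112), [88, 91, 93, 91, 90, 90, 87, 76, 52, 31, 31, 100])
112 (np.int64(101), np.int64(112), [89, 91, 93, 92, 89, 91, 86, 78, 51, 32, 30, 98])
116 (np.int64(101), np.int64(112), [95, 92, 93, 92, 90, 91, 86, 76, 52, 34, 29, 96])
120 (np.int64(101), np.int64(112), [94, 91, 93, 92, 90, 91, 85, 77, 54, 34, 31, 95])
124 (np.int64(93), np.int64(123), [94, 96, 90, 102, 93, 89, 92, 91, 90, 92, 84, 75, 54, 35, 29, 67, 95, 91, 104, 102])
128 (np.int64(101), np.int64(118), [102, 88, 91, 92, 89, 93, 84, 72, 7
[... 651 characters left out ...]
 67, 59])
116 (np.int64(222), np.int64(230), [90, 93, 94, 93, 92, 92, 87, 60, 58])
120 (np.int64(223), np.int64(231), [92, 93, 94, 92, 91, 91, 83, 53, 89])
124 (np.int64(224), np.int64(232), [93, 93, 95, 92, 91, 91, 81, 50, 96])
128 (np.int64(225), np.int64(232), [92, 94, 94, 91, 93, 92, 80, 47])
132 (np.int64(225), np.int64(234), [96, 95, 94, 93, 92, 92, 89, 76, 45, 104])
136 (np.int64(218), np.int64(237), [102, 103, 101, 89, 93, 92, 91, 93, 87, 73, 57, 87, 84, 83])
140 (np.int64(212), np.int64(238), [97, 88, 91, 94, 92, 93, 93, 84, 75, 60, 35, 27, 46])
144 (np.int64(208), np.int64(236), [98, 86, 69, 83, 86, 90, 89, 94, 96, 78])
148 (np.int64(232), np.int64(237), [102, 90, 94, 97, 93, 102])
```

```bash
cat >> h.py <<'E'
def hnd(c,p,q,z=.034):
    a,b=cast(c,[p,q],z)[:,:2]; d=(b-a)/np.linalg.norm(b-a)
    return dict(tip=a.round(4),ang=np.degrees(np.arctan2(d[1],d[0])).round(1),centre=(a+.136*d).round(4),grip=(a+.03*d).round(4))
E
python3 - <<'E'
from h import *
c=np.load("w5.npy",allow_pickle=True).item()
print(hnd(c,(104.7,80),(104.7,120)),hnd(c,(219.8,92),(227.3,124)))
g=hnd(c,(219.8,92),(227.3,124)); print(delta([*g["grip"],.1],90+g["ang"]))
E
```

```text
{'tip': array([ 0.3803, -0.1658]), 'ang': np.float64(-12.7), 'centre': array([ 0.513 , -0.1956]), 'grip': array([ 0.4096, -0.1724])} {'tip': array([ 0.3954, -0.0167]), 'ang': np.float64(8.2), 'centre': array([0.53  , 0.0026]), 'grip': array([ 0.4251, -0.0125])}
(array([ 0.0745, -0.1306,  0.1995]), array([ 0. , -0.1, -8.4]))
```

Call:
{"name": "carry_out", "arguments": {
  "motion": [
    {"xyz": [0.025, -0.04, 0.0], "angular": [0, 0, -4]},
    {"xyz": [0.05, -0.08, 0.02], "angular": [0, 0, -8.4]},
    {"xyz": [0.0745, -0.1306, 0.06], "angular": [0, 0, -8.4]},
    {"xyz": [0.0745, -0.1306, 0.11], "angular": [0, 0, -8.4]},
    {"xyz": [0.0745, -0.1306, 0.16], "angular": [0, 0, -8.4]},
    {"xyz": [0.0745, -0.1306, 0.2], "angular": [0, 0, -8.4]},
    {"xyz": [0.0745, -0.1306, 0.235], "angular": [0, 0, -8.4]},
    {"xyz": [0.0745, -0.1306, 0.26], "angular": [0, 0, -8.4]},
    {"xyz": [0.0745, -0.1306, 0.275], "angular": [0, 0, -8.4]},
    {"xyz": [0.0745, -0.1306, 0.284], "angular": [0, 0, -8.4]},
    {"xyz": [0.0745, -0.1306, 0.287], "angular": [0, 0, -8.4]},
    {"xyz": [0.0745, -0.1306, 0.287], "angular": [0, 0, -8.4]}
  ]
}}

```text
clock: 11.2
position: [0.4257, -0.0114, 0.0132]
ee_rot: [-0.072, 0.997, 0.0, -0.0]
ft_force: [-0.3, 0.0, -0.1]
grip_width: 0.398
grasp_force: 0.0
```

Call:
{"name": "carry_out", "arguments": {
  "motion": [
    {"xyz": [0, 0, 0], "angular": [0, 0, 0]},
    {"xyz": [0, 0, 0], "angular": [0, 0, 0]},
    {"xyz": [0, 0, 0], "angular": [0, 0, 0]},
    {"xyz": [0, 0, 0], "angular": [0, 0, 0]},
    {"xyz": [0, 0, 0], "angular": [0, 0, 0]}
  ],
  "hand": 0,
  "grip_force": 60
}}

```text
clock: 11.7
position: [0.4262, -0.0115, 0.0138]
ee_rot: [-0.073, 0.997, -0.0, 0.0]
ft_force: [-0.9, -1.2, 6.7]
grip_width: 0.125
grasp_force: 59.7
```

Run:
```python
from h import *
o=get_obs();T=R.from_quat(o["ee_rot"]);print(o["position"],T.as_matrix().round(3)[:,0],o["ft_force"],o["grip_width"]*85)
p=o["position"][:2]; X=-T.as_matrix()[:2,0]; C=p+.106*X
print("dish centre est",C,"yaw",np.degrees(np.arctan2(X[1],X[0])),"tool shift to free",T.inv().apply([.530-C[0],.2098-C[1],0]).round(4))
```

```text
[ 0.42615839 -0.01154092  0.01376899] [-0.989 -0.145 -0.001] [-0.92659395 -1.15799337  6.66021961] 10.665113722550394
dish centre est [0.53104072 0.00381139] yaw 8.327615580833042 tool shift to free [-2.88e-02  2.04e-01 -2.00e-04]
```

Call:
{"name": "carry_out", "arguments": {
  "motion": [
    {"xyz": [-0.0006, 0.004, 0], "angular": [0, 0, 0]},
    {"xyz": [-0.002, 0.014, 0], "angular": [0, 0, 0]},
    {"xyz": [-0.0042, 0.03, 0], "angular": [0, 0, 0]},
    {"xyz": [-0.0073, 0.052, 0], "angular": [0, 0, 0]},
    {"xyz": [-0.0107, 0.076, 0], "angular": [0, 0, 0]},
    {"xyz": [-0.0144, 0.102, 0], "angular": [0, 0, 0]},
    {"xyz": [-0.0181, 0.128, 0], "angular": [0, 0, 0]},
    {"xyz": [-0.0215, 0.152, 0], "angular": [0, 0, 0]},
    {"xyz": [-0.0246, 0.174, 0], "angular": [0, 0, 0]},
    {"xyz": [-0.0268, 0.19, 0], "angular": [0, 0, 0]},
    {"xyz": [-0.0282, 0.2, 0], "angular": [0, 0, 0]},
    {"xyz": [-0.0288, 0.204, 0], "angular": [0, 0, 0]}
  ]
}}

```text
clock: 12.9
position: [0.4248, 0.195, 0.0136]
ee_rot: [-0.073, 0.997, -0.001, -0.0]
ft_force: [-0.9, -7.6, 6.6]
grip_width: 0.124
grasp_force: 62.4
```

Call:
{"name": "carry_out", "arguments": {
  "motion": [
    {"xyz": [0, 0, 0], "angular": [0, 0, 0]},
    {"xyz": [0, 0, 0], "angular": [0, 0, 0]},
    {"xyz": [0, 0, 0], "angular": [0, 0, 0]}
  ]
}}

```text
clock: 13.2
position: [0.425, 0.1951, 0.0138]
ee_rot: [-0.073, 0.997, 0.0, 0.0]
ft_force: [-0.1, -1.8, 5.5]
grip_width: 0.124
grasp_force: 62.1
```

```bash
cat >> h.py <<'E'
def grey(c,x0,y0,x1,y1):  # low-saturation bright blob contours -> table circle
    return ring(c,(x0,y0,x1,y1))
E
python3 - <<'E'
from h import *
o=get_obs();T=R.from_quat(o["ee_rot"]);p=o["position"][:2]; X=-T.as_matrix()[:2,0]; print(o["position"],o["grip_width"],o["grasp_force"],"centre est",p+.106*X)
c=camera("scene");d=camera("side");np.save("f.npy",[c,d],allow_pickle=True)
cv2.imwrite("pics/p4.png",np.hstack([cv2.resize(c["img"][180:310,260:560,::-1],(450,195)),cv2.resize(d["img"][110:240,250:450,::-1],(300,195))]).repeat(1,0))
E
```

```text
[0.42497524 0.19505269 0.01380194] 0.12414887730872921 62.10757613182068 centre est [0.52985501 0.21042238]
```

View pics/p4.png

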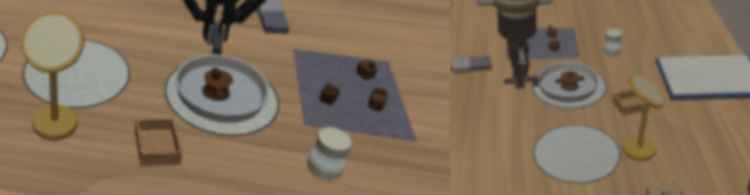

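The full dish, vertebra standing in it, is now on the free marker. Releasing and retreating.

Call:
{"name": "carry_out", "arguments": {
  "motion": [
    {"xyz": [0, 0, 0], "angular": [0, 0, 0]},
    {"xyz": [0, 0, 0], "angular": [0, 0, 0]},
    {"xyz": [0, 0, 0], "angular": [0, 0, 0]},
    {"xyz": [0, 0, -0.02], "angular": [0, 0, 0]},
    {"xyz": [0, 0, -0.06], "angular": [0, 0, 0]},
    {"xyz": [0, 0, -0.11], "angular": [0, 0, 0]},
    {"xyz": [-0.05, 0.0, -0.16], "angular": [0, 0, 4]},
    {"xyz": [-0.08, 0.03, -0.21], "angular": [0, 0, 8]},
    {"xyz": [-0.08, 0.05, -0.26], "angular": [0, 0, 8]},
    {"xyz": [-0.08, 0.05, -0.28], "angular": [0, 0, 8]},
    {"xyz": [-0.08, 0.05, -0.28], "angular": [0, 0, 8]},
    {"xyz": [-0.08, 0.05, -0.28], "angular": [0, 0, 8]}
  ],
  "hand": 0.4
}}

```text
clock: 14.5
position: [0.4966, 0.2569, 0.2939]
ee_rot: [-0.004, 1.0, 0.001, 0.0]
ft_force: [-0.1, -0.1, -0.5]
grip_width: 0.4
grasp_force: 0.0
```

Run:
```python
from h import *
c=snap("wrist","w6");np.save("w6.npy",c,allow_pickle=True);o=get_obs();print(o["position"])
print(proj(c,[[.53,.21,0],[.525,-.002,0],[.43,.18,.03]]).round(0))
```

```text
[0.49619996 0.25590645 0.29247287]
[[291. 187.]
 [154. 183.]
 [265. 121.]]
```

View pics/w6.png

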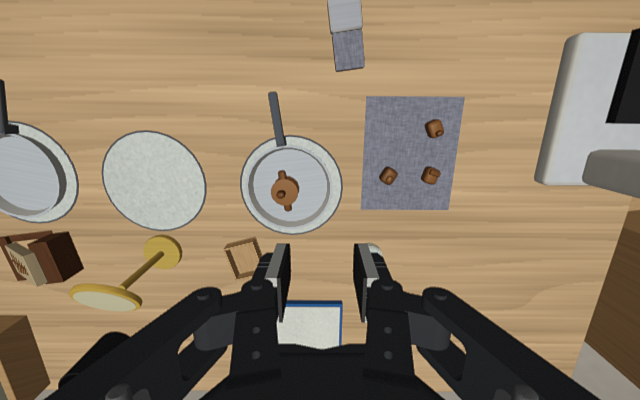

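The dish is inside the free marker at (291,187) with the vertebra in it. The magnifier marker (154,181) is now empty, and the fragments are at (435,128), (388,175) and (430,175).

```bash
cat >> h.py <<'E'
def chunks(c,zt=.013,lim=((.39,.60),(.30,.50))):
    h=cv2.cvtColor(c["img"],cv2.COLOR_RGB2HSV); m=((h[:,:,0]<16)&(h[:,:,1]>110)&(h[:,:,2]>25)&(h[:,:,2]<190)).astype(np.uint8)*255
    out=[]
    for k in cv2.findContours(m,0,1)[0]:
        if not 60<cv2.contourArea(k)<4000: continue
        M=cv2.moments(k); p=cast(c,[M["m10"]/M["m00"],M["m01"]/M["m00"]],zt)[0]
        if not(lim[0][0]<p[0]<lim[0][1] and lim[1][0]<p[1]<lim[1][1]): continue
        W=cast(c,k[:,0].astype(float),.016)[:,:2]; r=cv2.minAreaRect((W*1000).astype(np.float32))
        b=cv2.boxPoints(r); e=[b[1]-b[0],b[2]-b[1]]; s=min(e,key=np.linalg.norm)
        out.append((p[:2].round(4),np.round(r[1]),np.degrees(np.arctan2(s[1],s[0])).round(0)%180))
    return out
E
python3 - <<'E'
from h import *
c=np.load("w6.npy",allow_pickle=True).item()
print("mag ring",ring(c,(95,125,212,235)).round(4))
for k in chunks(c): print(k)
c=np.load("w5.npy",allow_pickle=True).item()
for k in chunks(c): print("w5",k)
E
```

```text
mag ring [ 0.5248 -0.0025  0.0766]
(array([0.5064, 0.4185]), array([23., 23.]), np.float32(160.0))
(array([0.5074, 0.3557]), array([21., 22.]), np.float32(60.0))
(array([0.439 , 0.4162]), array([23., 21.]), np.float32(116.0))
w5 (array([0.5074, 0.3554]), array([25., 22.]), np.float32(154.0))
w5 (array([0.5063, 0.4184]), array([31., 22.]), np.float32(162.0))
w5 (array([0.4392, 0.416 ]), array([25., 28.]), np.float32(22.0))
```

Run:
```python
from h import *
o=get_obs();print(o["position"],delta([.5064,.4185,.005],70),o["joint_pos"].round(2))
```

```text
[0.49619996 0.25590645 0.29247287] (array([-0.0116,  0.1626,  0.2874]), array([-0. , -0.1, 20.4])) [ 0.25  0.29 -0.97  1.5   0.24  1.48  0.85]
```

Call:
{"name": "carry_out", "arguments": {
  "motion": [
    {"xyz": [-0.006, 0.045, 0.01], "angular": [0, 0, 7]},
    {"xyz": [-0.01, 0.09, 0.03], "angular": [0, 0, 14]},
    {"xyz": [-0.0115, 0.13, 0.06], "angular": [0, 0, 20]},
    {"xyz": [-0.0115, 0.1625, 0.1], "angular": [0, 0, 20]},
    {"xyz": [-0.0115, 0.1625, 0.145], "angular": [0, 0, 20]},
    {"xyz": [-0.0115, 0.1625, 0.19], "angular": [0, 0, 20]},
    {"xyz": [-0.0115, 0.1625, 0.23], "angular": [0, 0, 20]},
    {"xyz": [-0.0115, 0.1625, 0.26], "angular": [0, 0, 20]},
    {"xyz": [-0.0115, 0.1625, 0.276], "angular": [0, 0, 20]},
    {"xyz": [-0.0115, 0.1625, 0.285], "angular": [0, 0, 20]},
    {"xyz": [-0.0115, 0.1625, 0.287], "angular": [0, 0, 20]},
    {"xyz": [-0.0115, 0.1625, 0.287], "angular": [0, 0, 20]}
  ],
  "hand": 0.55
}}

```text
clock: 15.75
position: [0.5071, 0.419, 0.0071]
ee_rot: [0.171, 0.985, 0.001, 0.0]
ft_force: [0.0, -0.6, 1.2]
grip_width: 0.552
grasp_force: 0.0
```

Call:
{"name": "carry_out", "arguments": {
  "motion": [
    {"xyz": [0, 0, 0], "angular": [0, 0, 0]},
    {"xyz": [0, 0, 0], "angular": [0, 0, 0]},
    {"xyz": [0, 0, 0], "angular": [0, 0, 0]},
    {"xyz": [0, 0, 0], "angular": [0, 0, 0]},
    {"xyz": [0, 0, -0.02], "angular": [0, 0, 0]},
    {"xyz": [0, 0, -0.06], "angular": [0, 0, 0]},
    {"xyz": [0, 0, -0.11], "angular": [0, 0, 0]},
    {"xyz": [0, 0, -0.14], "angular": [0, 0, 0]},
    {"xyz": [0, 0, -0.14], "angular": [0, 0, 0]}
  ],
  "hand": 0,
  "grip_force": 35
}}

```text
clock: 16.65
position: [0.5081, 0.4208, 0.153]
ee_rot: [0.171, 0.985, 0.003, 0.002]
ft_force: [0.3, 0.6, -0.2]
grip_width: 0.225
grasp_force: 34.3
```

Run:
```python
from h import *
o=get_obs();print(o["position"],o["grip_width"]*85,o["grasp_force"],delta([.543,-.196,.15],90),delta([.543,-.196,.012],90))
```

```text
[0.5081145  0.42083689 0.15295995] 19.09367811984693 34.331806898117065 (array([-2.401e-01, -5.693e-01, -4.000e-04]), array([  0.4,   0.3, -19.6])) (array([-0.2396, -0.5703,  0.1376]), array([  0.4,   0.3, -19.6]))
```

Call:
{"name": "carry_out", "arguments": {
  "motion": [
    {"xyz": [-0.015, -0.036, 0], "angular": [0, 0, -5]},
    {"xyz": [-0.034, -0.08, 0], "angular": [0, 0, -10]},
    {"xyz": [-0.053, -0.126, 0], "angular": [0, 0, -15]},
    {"xyz": [-0.072, -0.171, 0], "angular": [0, 0, -19.6]},
    {"xyz": [-0.091, -0.217, 0], "angular": [0, 0, -19.6]},
    {"xyz": [-0.11, -0.262, 0], "angular": [0, 0, -19.6]},
    {"xyz": [-0.13, -0.308, 0], "angular": [0, 0, -19.6]},
    {"xyz": [-0.149, -0.353, 0], "angular": [0, 0, -19.6]},
    {"xyz": [-0.168, -0.4, 0], "angular": [0, 0, -19.6]},
    {"xyz": [-0.187, -0.444, 0], "angular": [0, 0, -19.6]},
    {"xyz": [-0.206, -0.49, 0], "angular": [0, 0, -19.6]},
    {"xyz": [-0.22, -0.525, 0], "angular": [0, 0, -19.6]}
  ]
}}

```text
clock: 17.85
position: [0.5368, -0.1534, 0.1463]
ee_rot: [0.002, 1.0, -0.0, -0.0]
ft_force: [0.2, 0.2, -0.1]
grip_width: 0.231
grasp_force: 34.4
```

Call:
{"name": "carry_out", "arguments": {
  "motion": [
    {"xyz": [0, 0, 0], "angular": [0, 0, 0]}
  ]
}}

```text
clock: 17.95
position: [0.5365, -0.1566, 0.1457]
ee_rot: [0.005, 1.0, -0.001, -0.001]
ft_force: [-0.0, 1.5, -0.0]
grip_width: 0.221
grasp_force: 34.4
```

Run:
```python
from h import *
o=get_obs();print(o["position"],o["grip_width"]*85,o["joint_pos"].round(2),delta([.543,-.196,.014],90))
c=camera("wrist");h=cv2.cvtColor(c["img"],cv2.COLOR_RGB2HSV)
print(ring(c,(0,60,400,300)).round(4)); cv2.imwrite("pics/w7.png",c["img"][:,:,::-1]);np.save("w7.npy",c,allow_pickle=True)
```

```text
[ 0.53645    -0.15661335  0.1457202 ] 18.813150903394252 [ 0.91  0.37 -0.85  1.71  0.3   1.2   1.54] (array([-0.0072, -0.0391,  0.1318]), array([-0.1, -0.1, -0.6]))
[ 0.5129 -0.1978  0.0766]
```

Call:
{"name": "carry_out", "arguments": {
  "motion": [
    {"xyz": [-0.007, -0.039, 0.02], "angular": [0, 0, 0]},
    {"xyz": [-0.007, -0.039, 0.06], "angular": [0, 0, 0]},
    {"xyz": [-0.007, -0.039, 0.09], "angular": [0, 0, 0]},
    {"xyz": [-0.007, -0.039, 0.115], "angular": [0, 0, 0]},
    {"xyz": [-0.007, -0.039, 0.127], "angular": [0, 0, 0]},
    {"xyz": [-0.007, -0.039, 0.134], "angular": [0, 0, 0]},
    {"xyz": [-0.007, -0.039, 0.134], "angular": [0, 0, 0]}
  ]
}}

```text
clock: 18.7
position: [0.5449, -0.188, 0.0125]
ee_rot: [-0.0, 1.0, 0.0, 0.0]
ft_force: [-0.8, 0.8, -0.0]
grip_width: 0.224
grasp_force: 34.4
```

Call:
{"name": "carry_out", "arguments": {
  "motion": [
    {"xyz": [0, 0, 0], "angular": [0, 0, 0]},
    {"xyz": [0, 0, 0], "angular": [0, 0, 0]},
    {"xyz": [0, 0, 0], "angular": [0, 0, 0]},
    {"xyz": [0, 0, -0.02], "angular": [0, 0, 0]},
    {"xyz": [0, 0, -0.06], "angular": [0, 0, 0]},
    {"xyz": [0, 0, -0.11], "angular": [0, 0, 0]},
    {"xyz": [0, 0, -0.16], "angular": [0, 0, 0]},
    {"xyz": [0, 0.03, -0.2], "angular": [0, 0, 0]},
    {"xyz": [0, 0.07, -0.22], "angular": [0, 0, 0]},
    {"xyz": [0, 0.12, -0.22], "angular": [0, 0, 0]},
    {"xyz": [0, 0.17, -0.22], "angular": [0, 0, 0]},
    {"xyz": [0, 0.22, -0.22], "angular": [0, 0, 0]}
  ],
  "hand": 0.42
}}

```text
clock: 19.9
position: [0.5444, 0.0329, 0.2327]
ee_rot: [0.001, 1.0, -0.0, 0.0]
ft_force: [1.5, -0.1, -0.3]
grip_width: 0.421
grasp_force: 0.0
```

Call:
{"name": "carry_out", "arguments": {
  "motion": [
    {"xyz": [0.01, 0.05, 0.02], "angular": [0, 0, 0]},
    {"xyz": [0.02, 0.1, 0.02], "angular": [0, 0, 0]},
    {"xyz": [0.03, 0.15, 0.02], "angular": [0, 0, 0]},
    {"xyz": [0.03, 0.2, 0.02], "angular": [0, 0, 0]},
    {"xyz": [0.03, 0.24, 0.02], "angular": [0, 0, 0]},
    {"xyz": [0.03, 0.24, 0.02], "angular": [0, 0, 0]},
    {"xyz": [0.03, 0.24, 0.02], "angular": [0, 0, 0]}
  ],
  "hand": 0.55
}}

```text
clock: 20.6
position: [0.5142, 0.2727, 0.2121]
ee_rot: [-0.001, 1.0, 0.0, -0.0]
ft_force: [-0.4, -1.1, -0.5]
grip_width: 0.547
grasp_force: 0.0
```

Run:
```python
from h import *
c=snap("wrist","w8");o=get_obs();print(o["position"])
for k in chunks(c): print(k)
d=camera("scene"); print("in dish:",chunks(d,lim=((.44,.58),(-.27,-.13))))
b=min(chunks(c),key=lambda k:np.hypot(*(k[0]-[.507,.356])))
print(delta([*b[0],.005],b[2]%90+(90 if b[2]%90<30 else 0)))
```

```text
[0.51493556 0.27094192 0.21203138]
(array([0.5077, 0.3559]), array([21., 22.]), np.float32(60.0))
(array([0.4392, 0.4162]), array([24., 22.]), np.float32(115.0))
in dish: []
(array([0.0078, 0.0861, 0.2069]), array([-0. , -0. , 29.9]))
```

Call:
{"name": "carry_out", "arguments": {
  "motion": [
    {"xyz": [0.003, 0.04, 0.01], "angular": [0, 0, 8]},
    {"xyz": [0.0078, 0.086, 0.03], "angular": [0, 0, 16]},
    {"xyz": [0.0078, 0.086, 0.07], "angular": [0, 0, 24]},
    {"xyz": [0.0078, 0.086, 0.11], "angular": [0, 0, 30]},
    {"xyz": [0.0078, 0.086, 0.15], "angular": [0, 0, 30]},
    {"xyz": [0.0078, 0.086, 0.18], "angular": [0, 0, 30]},
    {"xyz": [0.0078, 0.086, 0.197], "angular": [0, 0, 30]},
    {"xyz": [0.0078, 0.086, 0.205], "angular": [0, 0, 30]},
    {"xyz": [0.0078, 0.086, 0.2065], "angular": [0, 0, 30]},
    {"xyz": [0.0078, 0.086, 0.2065], "angular": [0, 0, 30]}
  ]
}}

```text
clock: 21.7
position: [0.5079, 0.3575, 0.0068]
ee_rot: [0.26, 0.966, 0.001, 0.0]
ft_force: [0.6, 0.2, 0.3]
grip_width: 0.552
grasp_force: 0.0
```

Call:
{"name": "carry_out", "arguments": {
  "motion": [
    {"xyz": [0, 0, 0], "angular": [0, 0, 0]},
    {"xyz": [0, 0, 0], "angular": [0, 0, 0]},
    {"xyz": [0, 0, 0], "angular": [0, 0, 0]},
    {"xyz": [0, 0, 0], "angular": [0, 0, 0]},
    {"xyz": [0, 0, -0.02], "angular": [0, 0, 0]},
    {"xyz": [0, 0, -0.06], "angular": [0, 0, 0]},
    {"xyz": [0, 0, -0.11], "angular": [0, 0, 0]},
    {"xyz": [0, 0, -0.14], "angular": [0, 0, 0]},
    {"xyz": [0, 0, -0.14], "angular": [0, 0, 0]}
  ],
  "hand": 0
}}

```text
clock: 22.6
position: [0.5087, 0.3592, 0.151]
ee_rot: [0.259, 0.966, 0.003, 0.002]
ft_force: [-0.5, 0.1, -0.4]
grip_width: 0.221
grasp_force: 34.3
```

Run:
```python
from h import *
o=get_obs();print(o["position"],o["grip_width"]*85,o["grasp_force"],delta([.513,-.15,.15],90))
```

```text
[0.50871097 0.35916301 0.15095053] 18.789688724357323 34.33004915714264 (array([-0.2586, -0.4386, -0.0012]), array([  0.3,   0.3, -30. ]))
```

Call:
{"name": "carry_out", "arguments": {
  "motion": [
    {"xyz": [-0.018, -0.031, 0], "angular": [0, 0, -6]},
    {"xyz": [-0.041, -0.07, 0], "angular": [0, 0, -12]},
    {"xyz": [-0.065, -0.11, 0], "angular": [0, 0, -18]},
    {"xyz": [-0.089, -0.15, 0], "angular": [0, 0, -24]},
    {"xyz": [-0.112, -0.19, 0], "angular": [0, 0, -30]},
    {"xyz": [-0.136, -0.23, 0], "angular": [0, 0, -30]},
    {"xyz": [-0.159, -0.27, 0], "angular": [0, 0, -30]},
    {"xyz": [-0.183, -0.31, 0], "angular": [0, 0, -30]},
    {"xyz": [-0.206, -0.35, 0], "angular": [0, 0, -30]},
    {"xyz": [-0.23, -0.39, 0], "angular": [0, 0, -30]},
    {"xyz": [-0.25, -0.424, 0], "angular": [0, 0, -30]},
    {"xyz": [-0.2586, -0.4386, 0], "angular": [0, 0, -30]}
  ]
}}

```text
clock: 23.8
position: [0.5103, -0.1566, 0.1448]
ee_rot: [0.003, 1.0, -0.0, -0.001]
ft_force: [0.7, -0.3, -0.2]
grip_width: 0.221
grasp_force: 34.4
```

Call:
{"name": "carry_out", "arguments": {
  "motion": [
    {"xyz": [0, 0, 0], "angular": [0, 0, 0]},
    {"xyz": [0, 0, 0], "angular": [0, 0, 0]}
  ]
}}

```text
clock: 24.0
position: [0.5113, -0.1507, 0.1452]
ee_rot: [0.0, 1.0, 0.0, -0.0]
ft_force: [-0.4, 1.1, 0.6]
grip_width: 0.227
grasp_force: 34.4
```

Run:
```python
from h import *
o=get_obs();print(o["position"],o["grip_width"]*85,o["grasp_force"],delta([.513,-.198,.013],90))
c=snap("wrist","w9");print("in dish:",chunks(c,lim=((.44,.60),(-.27,-.13))),chunks(c,.02,lim=((.3,.8),(-.5,.5))))
```

```text
[ 0.51126947 -0.15067868  0.14521324] 19.266576134718353 34.3706488609314 (array([-0.0019, -0.0475,  0.1322]), array([ 0.1, -0.1, -0. ]))
in dish: [(array([ 0.5453, -0.1891]), array([18., 26.]), np.float32(88.0))] [(array([0.6557, 0.1034]), array([21., 11.]), np.float32(103.0)), (array([ 0.6045, -0.2323]), array([11., 59.]), np.float32(8.0)), (array([ 0.6003, -0.1526]), array([ 41., 137.]), np.float32(87.0)), (array([ 0.5424, -0.1882]), array([18., 26.]), np.float32(88.0))]
```

Call:
{"name": "carry_out", "arguments": {
  "motion": [
    {"xyz": [-0.001, -0.03, 0.02], "angular": [0, 0, 0]},
    {"xyz": [-0.001, -0.0475, 0.06], "angular": [0, 0, 0]},
    {"xyz": [-0.001, -0.0475, 0.09], "angular": [0, 0, 0]},
    {"xyz": [-0.001, -0.0475, 0.115], "angular": [0, 0, 0]},
    {"xyz": [-0.001, -0.0475, 0.127], "angular": [0, 0, 0]},
    {"xyz": [-0.001, -0.0475, 0.132], "angular": [0, 0, 0]},
    {"xyz": [-0.001, -0.0475, 0.132], "angular": [0, 0, 0]}
  ]
}}

```text
clock: 24.75
position: [0.5127, -0.1986, 0.0139]
ee_rot: [-0.0, 1.0, 0.0, -0.0]
ft_force: [0.0, 0.3, -0.3]
grip_width: 0.221
grasp_force: 34.4
```

Call:
{"name": "carry_out", "arguments": {
  "motion": [
    {"xyz": [0, 0, 0], "angular": [0, 0, 0]},
    {"xyz": [0, 0, 0], "angular": [0, 0, 0]},
    {"xyz": [0, 0, 0], "angular": [0, 0, 0]},
    {"xyz": [0, 0, -0.02], "angular": [0, 0, 0]},
    {"xyz": [0, 0, -0.06], "angular": [0, 0, 0]},
    {"xyz": [0, 0, -0.11], "angular": [0, 0, 0]},
    {"xyz": [0, 0, -0.16], "angular": [0, 0, 0]},
    {"xyz": [0, 0.03, -0.2], "angular": [0, 0, 0]},
    {"xyz": [0, 0.07, -0.2], "angular": [0, 0, 0]},
    {"xyz": [0, 0.12, -0.2], "angular": [0, 0, 0]},
    {"xyz": [0, 0.17, -0.2], "angular": [0, 0, 0]},
    {"xyz": [0, 0.22, -0.2], "angular": [0, 0, 0]}
  ],
  "hand": 0.42
}}

```text
clock: 25.95
position: [0.5123, 0.0222, 0.2142]
ee_rot: [0.001, 1.0, -0.0, 0.0]
ft_force: [0.3, 0.5, 0.8]
grip_width: 0.415
grasp_force: 0.0
```

Call:
{"name": "carry_out", "arguments": {
  "motion": [
    {"xyz": [0.01, 0.05, 0], "angular": [0, 0, 0]},
    {"xyz": [0.02, 0.1, 0], "angular": [0, 0, 0]},
    {"xyz": [0.03, 0.15, 0], "angular": [0, 0, 0]},
    {"xyz": [0.03, 0.2, 0], "angular": [0, 0, 0]},
    {"xyz": [0.03, 0.25, 0], "angular": [0, 0, 0]},
    {"xyz": [0.03, 0.28, 0], "angular": [0, 0, 0]},
    {"xyz": [0.03, 0.28, 0], "angular": [0, 0, 0]},
    {"xyz": [0.03, 0.28, 0], "angular": [0, 0, 0]}
  ],
  "hand": 0.55
}}

```text
clock: 26.75
position: [0.4823, 0.3014, 0.2137]
ee_rot: [-0.001, 1.0, 0.0, -0.0]
ft_force: [0.5, -0.1, -0.8]
grip_width: 0.549
grasp_force: 0.0
```

Run:
```python
from h import *
c=snap("wrist","w10");o=get_obs();print(o["position"])
k=chunks(c,lim=((.35,.65),(.28,.6)));print(k)
b=k[0]; print(delta([*b[0],.005],b[2]))
```

```text
[0.48294153 0.30004612 0.21361937]
[(array([0.4392, 0.4166]), array([25., 21.]), np.float32(114.0))]
(array([0.0438, 0.1166, 0.2086]), array([ -0. ,  -0. , -24.1]))
```

Call:
{"name": "carry_out", "arguments": {
  "motion": [
    {"xyz": [0.015, 0.04, 0.01], "angular": [0, 0, -8]},
    {"xyz": [0.03, 0.08, 0.03], "angular": [0, 0, -16]},
    {"xyz": [0.0438, 0.1166, 0.07], "angular": [0, 0, -24]},
    {"xyz": [0.0438, 0.1166, 0.11], "angular": [0, 0, -24]},
    {"xyz": [0.0438, 0.1166, 0.15], "angular": [0, 0, -24]},
    {"xyz": [0.0438, 0.1166, 0.18], "angular": [0, 0, -24]},
    {"xyz": [0.0438, 0.1166, 0.2], "angular": [0, 0, -24]},
    {"xyz": [0.0438, 0.1166, 0.206], "angular": [0, 0, -24]},
    {"xyz": [0.0438, 0.1166, 0.208], "angular": [0, 0, -24]},
    {"xyz": [0.0438, 0.1166, 0.208], "angular": [0, 0, -24]}
  ]
}}

```text
clock: 27.8
position: [0.4397, 0.4176, 0.0069]
ee_rot: [-0.207, 0.978, 0.001, 0.001]
ft_force: [-0.3, -0.5, -0.4]
grip_width: 0.551
grasp_force: 0.0
```

Call:
{"name": "carry_out", "arguments": {
  "motion": [
    {"xyz": [0, 0, 0], "angular": [0, 0, 0]},
    {"xyz": [0, 0, 0], "angular": [0, 0, 0]},
    {"xyz": [0, 0, 0], "angular": [0, 0, 0]},
    {"xyz": [0, 0, 0], "angular": [0, 0, 0]},
    {"xyz": [0, 0, -0.02], "angular": [0, 0, 0]},
    {"xyz": [0, 0, -0.06], "angular": [0, 0, 0]},
    {"xyz": [0, 0, -0.11], "angular": [0, 0, 0]},
    {"xyz": [0, 0, -0.14], "angular": [0, 0, 0]},
    {"xyz": [0, 0, -0.14], "angular": [0, 0, 0]}
  ],
  "hand": 0
}}

```text
clock: 28.7
position: [0.4399, 0.4195, 0.1518]
ee_rot: [-0.208, 0.978, 0.002, 0.003]
ft_force: [-0.5, 0.9, -0.5]
grip_width: 0.223
grasp_force: 34.3
```

Run:
```python
from h import *
o=get_obs();print(o["position"],o["grip_width"]*85,o["grasp_force"],delta([.483,-.15,.15],90))
```

```text
[0.43991061 0.41951552 0.15178525] 18.98806678138841 34.268295764923096 (array([ 0.1921, -0.5379, -0.001 ]), array([ 0.2,  0.3, 24. ]))
```

Call:
{"name": "carry_out", "arguments": {
  "motion": [
    {"xyz": [0.013, -0.036, 0], "angular": [0, 0, 6]},
    {"xyz": [0.03, -0.084, 0], "angular": [0, 0, 12]},
    {"xyz": [0.046, -0.13, 0], "angular": [0, 0, 18]},
    {"xyz": [0.063, -0.176, 0], "angular": [0, 0, 24]},
    {"xyz": [0.08, -0.223, 0], "angular": [0, 0, 24]},
    {"xyz": [0.096, -0.27, 0], "angular": [0, 0, 24]},
    {"xyz": [0.113, -0.316, 0], "angular": [0, 0, 24]},
    {"xyz": [0.13, -0.363, 0], "angular": [0, 0, 24]},
    {"xyz": [0.146, -0.41, 0], "angular": [0, 0, 24]},
    {"xyz": [0.163, -0.456, 0], "angular": [0, 0, 24]},
    {"xyz": [0.179, -0.502, 0], "angular": [0, 0, 24]},
    {"xyz": [0.1921, -0.5379, 0], "angular": [0, 0, 24]}
  ]
}}

```text
clock: 29.9
position: [0.4813, -0.1554, 0.1459]
ee_rot: [0.001, 1.0, -0.0, -0.0]
ft_force: [0.1, 0.7, 0.5]
grip_width: 0.225
grasp_force: 34.3
```

Call:
{"name": "carry_out", "arguments": {
  "motion": [
    {"xyz": [0, 0, 0], "angular": [0, 0, 0]},
    {"xyz": [0, 0, 0], "angular": [0, 0, 0]}
  ]
}}

```text
clock: 30.1
position: [0.4816, -0.1523, 0.1456]
ee_rot: [0.001, 1.0, 0.0, -0.0]
ft_force: [0.4, 1.3, 1.2]
grip_width: 0.223
grasp_force: 34.4
```

Run:
```python
from h import *
o=get_obs();print(o["position"],o["grip_width"]*85,o["grasp_force"],delta([.484,-.198,.013],90))
c=snap("wrist","w11");print("in dish:",chunks(c,lim=((.44,.60),(-.27,-.13))))
```

```text
[ 0.48157624 -0.15234118  0.14559732] 18.91454165303415 34.37004268169403 (array([-0.0026, -0.0458,  0.1326]), array([ 0. , -0.1, -0.1]))
in dish: [(array([ 0.5376, -0.192 ]), array([12., 13.]), np.float32(87.0)), (array([ 0.5836, -0.1563]), array([ 44., 139.]), np.float32(83.0)), (array([ 0.5147, -0.1998]), array([19., 26.]), np.float32(88.0))]
```

Call:
{"name": "carry_out", "arguments": {
  "motion": [
    {"xyz": [-0.002, -0.03, 0.02], "angular": [0, 0, 0]},
    {"xyz": [-0.002, -0.0455, 0.06], "angular": [0, 0, 0]},
    {"xyz": [-0.002, -0.0455, 0.09], "angular": [0, 0, 0]},
    {"xyz": [-0.002, -0.0455, 0.115], "angular": [0, 0, 0]},
    {"xyz": [-0.002, -0.0455, 0.127], "angular": [0, 0, 0]},
    {"xyz": [-0.002, -0.0455, 0.132], "angular": [0, 0, 0]},
    {"xyz": [-0.002, -0.0455, 0.132], "angular": [0, 0, 0]}
  ]
}}

```text
clock: 30.85
position: [0.4841, -0.1971, 0.014]
ee_rot: [-0.0, 1.0, 0.0, -0.0]
ft_force: [-0.4, -0.4, 0.5]
grip_width: 0.224
grasp_force: 34.4
```

Call:
{"name": "carry_out", "arguments": {
  "motion": [
    {"xyz": [0, 0, 0], "angular": [0, 0, 0]},
    {"xyz": [0, 0, 0], "angular": [0, 0, 0]},
    {"xyz": [0, 0, 0], "angular": [0, 0, 0]},
    {"xyz": [0, 0, -0.02], "angular": [0, 0, 0]},
    {"xyz": [0, 0, -0.06], "angular": [0, 0, 0]},
    {"xyz": [0, 0, -0.11], "angular": [0, 0, 0]},
    {"xyz": [0, 0, -0.16], "angular": [0, 0, 0]},
    {"xyz": [-0.02, 0.03, -0.2], "angular": [0, 0, 0]},
    {"xyz": [-0.03, 0.06, -0.24], "angular": [0, 0, 0]},
    {"xyz": [-0.03, 0.1, -0.26], "angular": [0, 0, 0]},
    {"xyz": [-0.03, 0.12, -0.26], "angular": [0, 0, 0]},
    {"xyz": [-0.03, 0.12, -0.26], "angular": [0, 0, 0]}
  ],
  "hand": 0.42
}}

```text
clock: 32.05
position: [0.5144, -0.0739, 0.275]
ee_rot: [-0.002, 1.0, -0.0, 0.001]
ft_force: [0.2, 0.3, -0.5]
grip_width: 0.421
grasp_force: 0.0
```

Run:
```python
from h import *
c=snap("wrist","w12");np.save("w12.npy",c,allow_pickle=True);o=get_obs();print(o["position"])
for k in chunks(c,.017,lim=((.3,.7),(-.3,.6))): print(k)
v=cv2.cvtColor(c["img"],cv2.COLOR_RGB2HSV)[:,:,2]
t,q=proj(c,[[.3803,-.1658,.034],[.43,-.177,.034]]);print(t,q)
for r in range(int(t[1])-6,int(q[1])+4,5):
    x=int(t[0]+(r-t[1])/(q[1]-t[1])*(q[0]-t[0])); k=np.where(v[r,x-14:x+15]<105)[0]; print(r,x-14+(k.min() if len(k) else 0),v[r,x-14+k].tolist())
print(ring(c,(int(t[0])-70,int(q[1])-10,int(t[0])+70,int(q[1])+125)).round(4))
```

```text
[ 0.51405959 -0.07651518  0.2741405 ]
(array([ 0.6249, -0.2043]), array([ 80., 113.]), np.float32(8.0))
(array([ 0.544, -0.189]), array([22., 21.]), np.float32(90.0))
(array([0.5298, 0.2027]), array([55., 45.]), np.float32(139.0))
(array([ 0.5134, -0.1998]), array([21., 21.]), np.float32(90.0))
(array([ 0.4838, -0.1981]), array([22., 21.]), np.float32(90.0))
[246.61817129  63.08395678] [240.57262621 106.401862  ]
57 233 []
62 232 []
67 241 [86, 91, 91, 91, 90, 90, 91, 88, 77, 47]
72 240 [103, 88, 92, 92, 91, 91, 91, 90, 83, 51, 84]
77 240 [87, 93, 91, 91, 92, 90, 92, 86, 64, 63]
82 239 [91, 91, 92, 92, 92, 89, 91, 87, 76, 49]
87 239 [88, 92, 92, 93, 90, 90, 90, 81, 48, 80]
92 238 [88, 92, 93, 92, 91, 90, 90, 84, 61, 63]
97 237 [102, 90, 93, 92, 91, 89, 91, 87, 73, 48]
102 237 [89, 92, 92, 91, 92, 91, 89, 78, 49, 91]
107 236 [90, 92, 93, 93, 91, 90, 91, 81, 58, 61]
[ 0.5128 -0.1988  0.0765]
```

View pics/w12.png

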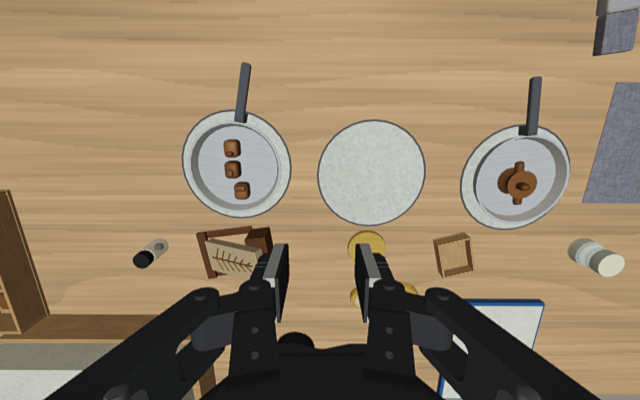

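All three fragments are in the dish, at (232,148), (233,169) and (242,190). The magnifier marker (371,172) is free, the vertebra dish sits in its marker at (515,177), and the slab is still in the rest.

Run:
```python
from h import *
c=np.load("w12.npy",allow_pickle=True).item()
print(ring(c,(310,112,432,235)).round(4)); g=hnd(c,(245,64),(239.7,107));print(g)
print(delta([*g["grip"],.012],90+g["ang"]))
```

```text
[ 0.5246 -0.0023  0.0765]
{'tip': array([ 0.3813, -0.1678]), 'ang': np.float64(-11.8), 'centre': array([ 0.5144, -0.1957]), 'grip': array([ 0.4107, -0.174 ])}
(array([ 0.1036, -0.097 ,  0.2622]), array([-0.1,  0. , 11.9]))
```

Call:
{"name": "carry_out", "arguments": {
  "motion": [
    {"xyz": [0.03, -0.03, 0], "angular": [0, 0, 6]},
    {"xyz": [0.065, -0.06, 0.02], "angular": [0, 0, 12]},
    {"xyz": [0.104, -0.0965, 0.05], "angular": [0, 0, 12]},
    {"xyz": [0.104, -0.0965, 0.095], "angular": [0, 0, 12]},
    {"xyz": [0.104, -0.0965, 0.14], "angular": [0, 0, 12]},
    {"xyz": [0.104, -0.0965, 0.18], "angular": [0, 0, 12]},
    {"xyz": [0.104, -0.0965, 0.21], "angular": [0, 0, 12]},
    {"xyz": [0.104, -0.0965, 0.235], "angular": [0, 0, 12]},
    {"xyz": [0.104, -0.0965, 0.25], "angular": [0, 0, 12]},
    {"xyz": [0.104, -0.0965, 0.258], "angular": [0, 0, 12]},
    {"xyz": [0.104, -0.0965, 0.261], "angular": [0, 0, 12]},
    {"xyz": [0.104, -0.0965, 0.261], "angular": [0, 0, 12]}
  ]
}}

```text
clock: 33.3
position: [0.4097, -0.1747, 0.0127]
ee_rot: [0.105, 0.994, -0.0, -0.0]
ft_force: [-0.8, -0.4, 1.0]
grip_width: 0.421
grasp_force: 0.0
```

Call:
{"name": "carry_out", "arguments": {
  "motion": [
    {"xyz": [0, 0, 0], "angular": [0, 0, 0]},
    {"xyz": [0, 0, 0], "angular": [0, 0, 0]},
    {"xyz": [0, 0, 0], "angular": [0, 0, 0]},
    {"xyz": [0, 0, 0], "angular": [0, 0, 0]},
    {"xyz": [0, 0, 0], "angular": [0, 0, 0]}
  ],
  "hand": 0,
  "grip_force": 60
}}

```text
clock: 33.8
position: [0.4102, -0.1745, 0.0133]
ee_rot: [0.105, 0.994, -0.0, 0.0]
ft_force: [-0.5, 2.1, 6.0]
grip_width: 0.124
grasp_force: 58.5
```

Run:
```python
from h import *
o=get_obs();T=R.from_quat(o["ee_rot"]);p=o["position"][:2]; X=-T.as_matrix()[:2,0]; C=p+.1055*X
print(o["position"],o["ft_force"],o["grip_width"]*85,C,np.degrees(np.arctan2(X[1],X[0])),T.inv().apply([.5247-C[0],-.0023-C[1],0]).round(4))
```

```text
[ 0.41020071 -0.17450663  0.01329822] [-0.52224146  2.1278071   5.95793968] 10.540063287764086 [ 0.51338109 -0.19650797] -12.037014580722566 [ 0.0294  0.1923 -0.0002]
```

Call:
{"name": "carry_out", "arguments": {
  "motion": [
    {"xyz": [0.0006, 0.0038, 0], "angular": [0, 0, 0]},
    {"xyz": [0.002, 0.0132, 0], "angular": [0, 0, 0]},
    {"xyz": [0.0043, 0.0283, 0], "angular": [0, 0, 0]},
    {"xyz": [0.0075, 0.049, 0], "angular": [0, 0, 0]},
    {"xyz": [0.011, 0.0716, 0], "angular": [0, 0, 0]},
    {"xyz": [0.0147, 0.0962, 0], "angular": [0, 0, 0]},
    {"xyz": [0.0184, 0.1207, 0], "angular": [0, 0, 0]},
    {"xyz": [0.0219, 0.1433, 0], "angular": [0, 0, 0]},
    {"xyz": [0.0251, 0.164, 0], "angular": [0, 0, 0]},
    {"xyz": [0.0274, 0.1791, 0], "angular": [0, 0, 0]},
    {"xyz": [0.0288, 0.1885, 0], "angular": [0, 0, 0]},
    {"xyz": [0.0294, 0.1923, 0], "angular": [0, 0, 0]}
  ]
}}

```text
clock: 35.0
position: [0.4216, 0.0199, 0.013]
ee_rot: [0.105, 0.994, -0.001, 0.0]
ft_force: [0.5, -6.8, 5.4]
grip_width: 0.122
grasp_force: 59.0
```

Call:
{"name": "carry_out", "arguments": {
  "motion": [
    {"xyz": [0, 0, 0], "angular": [0, 0, 0]},
    {"xyz": [0, 0, 0], "angular": [0, 0, 0]},
    {"xyz": [0, 0, 0], "angular": [0, 0, 0]}
  ]
}}

```text
clock: 35.3
position: [0.4216, 0.0199, 0.013]
ee_rot: [0.105, 0.994, 0.0, 0.0]
ft_force: [-1.2, -0.5, 7.7]
grip_width: 0.124
grasp_force: 59.1
```

Run:
```python
from h import *
o=get_obs();T=R.from_quat(o["ee_rot"]);p=o["position"][:2]; X=-T.as_matrix()[:2,0]; C=p+.1055*X
print(o["position"],o["ft_force"],o["grip_width"]*85,C,np.degrees(np.arctan2(X[1],X[0])))
```

```text
[0.42164834 0.01992591 0.01304343] [-1.16398737 -0.46110691  7.68038767] 10.525293677065548 [ 0.5248202  -0.00211534] -12.059172276151797
```

Centred on the marker. Releasing and retreating to a clear view.

Call:
{"name": "carry_out", "arguments": {
  "motion": [
    {"xyz": [0, 0, 0], "angular": [0, 0, 0]},
    {"xyz": [0, 0, 0], "angular": [0, 0, 0]},
    {"xyz": [0, 0, 0], "angular": [0, 0, 0]},
    {"xyz": [0, 0, -0.02], "angular": [0, 0, 0]},
    {"xyz": [0, 0, -0.06], "angular": [0, 0, 0]},
    {"xyz": [0, 0, -0.11], "angular": [0, 0, 0]},
    {"xyz": [-0.03, 0.0, -0.16], "angular": [0, 0, -4]},
    {"xyz": [-0.06, 0.02, -0.21], "angular": [0, 0, -12]},
    {"xyz": [-0.08, 0.03, -0.25], "angular": [0, 0, -12]},
    {"xyz": [-0.08, 0.03, -0.27], "angular": [0, 0, -12]},
    {"xyz": [-0.08, 0.03, -0.27], "angular": [0, 0, -12]},
    {"xyz": [-0.08, 0.03, -0.27], "angular": [0, 0, -12]}
  ],
  "hand": 0.4
}}

```text
clock: 36.5
position: [0.5058, 0.0328, 0.2823]
ee_rot: [0.0, 1.0, 0.0, -0.0]
ft_force: [-0.4, -0.1, -1.4]
grip_width: 0.399
grasp_force: 0.0
```

Run:
```python
from h import *
c=snap("wrist","w13");o=get_obs();print(o["position"],o["clock"]);print(chunks(c,.017,lim=((.3,.7),(-.3,.6))))
```

```text
[0.50519563 0.03250434 0.28155083] 36.55
[(array([ 0.6356, -0.1861]), array([ 94., 115.]), np.float32(8.0)), (array([0.5552, 0.0043]), array([16., 23.]), np.float32(89.0)), (array([ 0.5243, -0.0068]), array([22., 17.]), np.float32(90.0)), (array([0.5304, 0.203 ]), array([52., 40.]), np.float32(134.0)), (array([ 0.4952, -0.0052]), array([17., 22.]), np.float32(89.0))]
```

View pics/w13.png

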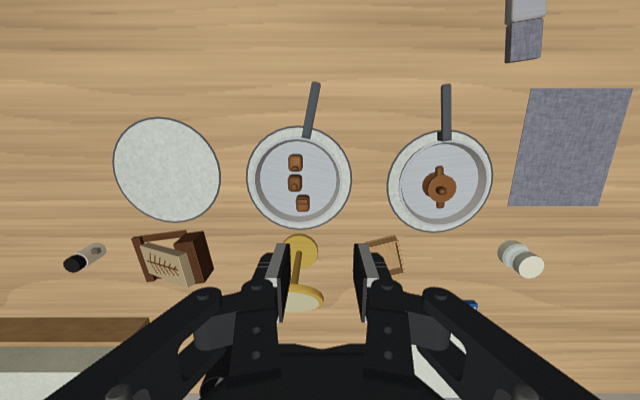

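The final view shows everything in place: fragments dish on the magnifier marker (299,178), vertebra dish on the other marker (440,180), mat empty, slab in the rest (170,260). Handing in.

```bash
python3 -c "
from workcell import *
print(hand_in())"
```

```text
the job is handed in; nothing more can be done
None
```

The job is done and handed in at about 37 s: the vertebra dish is on the formerly free marker, all three fragments are in the other dish on the magnifier's marker, and the slab leans fern side out in the rest, as the last camera view confirmed.

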